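# Set up a stack of cork gasket discs on the thickness rig

## Robot

A 7-joint arm with a two-finger parallel gripper is mounted at the origin on the work surface. World frame = base frame: x ahead of the robot, y to its left, z up, the work surface at z = 0. Lengths are in mm, angles in rad, forces in N, time in s.
With the tool pointing down it reaches from about 425 to 925 mm from the base axis. Payload 6.8 kg.
Tool frame: the origin (TCP) lies at the very end of the fingers, on their centre line; the grasp point (between the pads) lies 19 mm behind it (r.grip_depth is the distance from the TCP to the grasp point, in mm); z points along the fingers, y is the line along which they close (so a half turn about z gives the same grasp; the last joint's range is limited). The gripper opens to 88 mm and grips with 3 to 60 N. Pads are 20 mm wide; open, the fingers measure 115 mm over their backs; the gripper's body (75 mm by 178 mm) begins 61 mm behind the grasp point.
Start: joints at [1.038, 0.477, 0.022, 1.555, -0.011, 1.109, -0.083], TCP at [278.204, -615.02, 222.664] pointing down, gripper open.
Joint ranges: [-2.96, 2.96], [-0.34, 2.1], [-1.41, 1.46], [0.24, 2.44], [-1.37, 4.51], [0.17, 1.92], [-2.96, 2.96]. Speed limits (rad/s): [2.39, 2.39, 3.14, 3.14, 3.14, 3.14, 3.14].

## Interface

Orientations are given as a rotation vector (axis times angle).
In Python, from workcell import r gives the robot as it stands. The module is installed in compiled form; this text tells all that it offers.
- The arm moves only by the tool jog_arm, never from a script. Its argument "targets" is a list of rows, each an object with "translation": the shift along the tool's x, y, z in mm, a list of three; "turn": the turn about the tool's z in degrees. A call has 1 to 20 rows; each row is the pose to reach, as a shift and turn from the pose commanded when the call began, along the tool's axes at that moment; what a row does not reach only later rows make up. A row lasts 1/10 s, in which the tool goes at most 50 mm and 8.59 degrees, less where a joint would pass 70% of its speed; a pose out of reach is approached as far as the arm can. A call with a gripper value outside its range is refused whole. "claw" is the finger opening in mm, from 0 to 87.8, set as the call begins (left out, the last holds). The fingers move at their own pace and stop on an object; "force" is the grip in N (left out, the last holds). Time passes only in rows, so rows that repeat a pose let the fingers close. It gives the time, the measured TCP pose, the force, the opening and the grip force at its end, in the units of the state.
- r.observe(): the state, without advancing time (a new reading comes with each control period).
- r.capture(name): name is "scene" or "top" or "wrist"; returns (picture, depth): 384x512x3 uint8, red, green, blue; 384x512 float32, mm along the optical axis (not along the pixel's ray), 0 where there is no reading.
- r.camera_params(name): a dict with "fx", "fy", "cx", "cy" (pixels), "distortion" ([k1, k2, p1, p2, k3] as OpenCV has them; the pictures are not rectified), "view" (4x4, takes a point from world to camera coordinates). Camera axes: x right, y down, z forward; pixel columns grow to the right and rows downward; lengths in mm; the calibration is good to about 2 mm. A picture is of the moment at which its call begins: read the wrist's pose just before it. camera_params takes no time and is no camera call; for the wrist camera it gives the pose at the moment of the call.
- r.job_done(): hands the job in; it is judged then, once.
Trained networks look in the newest picture that a camera, given by its name, has taken for a name from the list of things; names that differ only in an ending like _2 or _b are one class to them, and where a whole thing is asked for, a point or a joint stands for the part that bears it (a point fixed in the world has none). Each returns a list of dicts, best first, with "score" (0 to 1); they miss things now and then, are a little off and sometimes report something else, mostly with a low value. They report only what shows in the picture. A call takes as long as a camera call. They do not tell look-alikes from the thing itself.
- r.spot_in(camera, target): "extent" ([left, top, right, bottom] as shares, 0 to 1, of the picture: columns of its width, rows of its height, round what is visible of it).
- r.trace(camera, target): "pixels" (384x512 bool, what is visible of it) and "extent" ([left, top, right, bottom] as shares, 0 to 1, of the picture: columns of its width, rows of its height, round what is visible of it).
- r.mark_of(camera, target): "location" ([column, row] as shares, 0 to 1, of the picture: columns of its width, rows of its height: a listed point, or the origin of a listed thing).
The state is a dict: "clock": time; "joints": joint angles; "joint_velocities": joint speeds; "tau": joint torques, N m; "eef_pos": TCP position; "tcp_rot": TCP orientation; "contact_force": force on the tool from outside, world axes, zero at the start; "moment": the same for the moment, N m; "width": finger opening in mm; "grasp_force": force on a finger pad.
Only numpy, scipy, OpenCV 4.12 (cv2) and the standard library are available. Lean on these libraries where they do the work, as an engineer would, in place of code of your own. Each camera call takes 0.05 s, during which the arm holds its last target. There are 200 camera calls.

## Task

The laser thickness rig has just been zeroed with its steel dead weight on the bare carriage plate. Slide the carriage to the loading station at the right-hand end of its rail, take the weight off, pile all the cork discs on the plate in one stack centred on the scribed circle, set the weight centred on top, and push the carriage into its middle detent so that the stack stands under the laser. Leave the crucible, stopper, vial, sample tin and cork flask ring where they are, and do not bump the laser stand.

Things in the scene. Friction and masses are not known exactly. Their poses are not given: they have to be found in the camera images.
- carriage (a joint): Position in m of the carriage along its rail, growing towards the robot's left. 0 = loading detent (right-hand end), 0.16 = middle detent under the laser, 0.32 = parking detent (left). Stops at -0.004 and 0.324. A detent is a sprung ball between two ridges: it draws the free carriage in from about 5 mm off and takes about 5 N to leave; elsewhere the carriage slides with about 1 N and stays put.
- plate (a point): Centre of the carriage's flat steel plate, on its upper face, 60 mm above the counter; the plate is 120 x 120 mm with a scribed circle 70 mm across about this point. x points across the rail away from the robot, y along the rail (the way the joint value grows), z up. It moves with the carriage; plate, handle and carriage are one rigid piece.
- handle (a point): Grip point on the carriage's handle: an upright black round post 22 mm in diameter, its top 20 mm above this point, rising from a bracket 49 mm below it. It stands 115 mm from the plate's centre on the robot's side. Same axes as plate.
- weight: Steel dead weight, 0.7 kg: a cylinder 64 mm in diameter and 26 mm high with a round knob 26 mm in diameter and 34 mm high on top (60 mm in all). Origin at the centre of its underside, z up. It starts upright on the carriage plate. The counter to the right of the rail, as far from the robot as the rail is, is clear to stand it on.
- sensor_stand: Fixed laser stand: a column 30 mm square, 332 mm high, 115 mm behind the rail's middle, with an arm at 305 to 330 mm reaching towards the robot to the laser head (34 x 60 mm, 55 mm high), whose underside is 251 mm above the counter over the middle station. Origin on the counter under the laser head. The rail below it is 470 mm long, 90 mm wide and 38 mm high; y runs along it.
- disc1_center (a point): Centre of a cork disc, 64 mm in diameter and 14 mm thick, 30 g, lying flat on the counter at the start; this point is 7 mm above its underside; z is the disc's axis. There are two to four such discs, all alike; absent ones read None.
- disc2_center (a point): Another cork disc like disc1, or absent (None); its centre.
- disc3_center (a point): Another cork disc like disc1, or absent (None); its centre.
- disc4_center (a point): Another cork disc like disc1, or absent (None); its centre.
- disc5_center (a point): Another cork disc like disc1, or absent (None); its centre.
- crucible: White ceramic crucible, open, 48 mm across, 42 mm high. Leave it where it is. Origin at its underside's centre.
- stopper: Black rubber stopper, 40 mm across, 36 mm high. Leave it where it is. Origin at its underside's centre.
- vial: Amber glass vial with a black cap, 32 mm across, 62 mm high. Leave it where it is. Origin at its underside's centre.
- sample_tin: Steel sample tin, 70 mm across, 55 mm high, on the left. Leave it where it is. Origin at its underside's centre.
- flask_ring: Cork flask ring with a hole, 90 mm across, 22 mm high, on the right; not one of the discs. Leave it where it is. Origin at its underside's centre.
Things that resemble listed ones, but are neither listed nor needed, are in the scene too. What is shaped like the weight but red is not meant.

How it is judged (in metres and radians):
On the way, in this order (a step that is already met when the one before it is completed fails the run):
1. the carriage is in the loading detent at the right-hand end (value of joint carriage between -0.004 and 0.004 m), for 0.2 s.
2. with the carriage still in the loading detent, all the cork discs lie flat in one stack on the plate, each centred within 8 mm, with the weight off it (all of step 1 and horizontal distance between each of disc1_center, disc2_center, disc3_center, disc4_center, disc5_center and plate below 0.008 m and z of each of disc1_center, disc2_center, disc3_center, disc4_center, disc5_center in the frame of plate below 0.055 m and angle between the z axis of each of disc1_center, disc2_center, disc3_center, disc4_center, disc5_center and the z axis of plate, either way round below 0.1 rad and horizontal distance between weight and plate above 0.08 m), for 0.2 s.
3. with the carriage still in the loading detent, the weight stands upright on the stack, centred within 8 mm (all of step 1 and horizontal distance between each of disc1_center, disc2_center, disc3_center, disc4_center, disc5_center, weight and plate below 0.008 m and z of each of disc1_center, disc2_center, disc3_center, disc4_center, disc5_center in the frame of plate below 0.055 m and angle between the z axis of each of disc1_center, disc2_center, disc3_center, disc4_center, disc5_center and the z axis of plate, either way round below 0.1 rad and angle between weight's own z axis and vertical below 0.1 rad and z of weight in the frame of plate above 0.02 m), for 0.2 s.
At the end, for the whole second after the job is handed in: The carriage rests in the middle detent (0.16 m, within 4 mm); every cork disc lies flat (within 0.1 rad) in one stack on its plate, centred within 8 mm of the plate's centre, and the weight stands upright and at rest on top of the discs, also centred within 8 mm (value of joint carriage between 0.156 and 0.164 m and horizontal distance between each of disc1_center, disc2_center, disc3_center, disc4_center, disc5_center, weight and plate below 0.008 m and z of each of disc1_center, disc2_center, disc3_center, disc4_center, disc5_center in the frame of plate below 0.055 m and angle between the z axis of each of disc1_center, disc2_center, disc3_center, disc4_center, disc5_center and the z axis of plate, either way round below 0.1 rad and angle between weight's own z axis and vertical below 0.1 rad and z of weight in the frame of plate above 0.02 m and linear speed of weight below 0.02 m/s and velocity of joint carriage between -0.01 and 0.01 m/s); the robot touches nothing.
It fails at once if the crucible, stopper, vial, sample tin or flask ring is moved more than 30 mm (distance of any of crucible, stopper, vial, sample_tin, flask_ring from where it was at the start of the episode above 0.03 m).
It fails at once if the robot bumps the laser stand with more than 5 N (contact force between any of the arm, the fingers and sensor_stand above 5 N).
Of disc1, disc2, disc3, disc4, disc5 only 2 to 4 are there at a start; the rules pass over those that are not, and their reading is None.
At some moment in a run one of disc1, disc2, disc3, disc4, disc5 may be knocked a few centimetres aside while the robot is not near it.
Once in a run the grip may slacken for a moment while it holds something.
It also fails if it takes over 210 s, if anything falls off the work surface, if the arm or the gripper's body presses on something with over 40 N, if the wrist force passes 120 N, or if a joint passes its speed limit or range.

## Working session

There is one attempt and no reset: what is moved stays moved. The work goes in short steps, Python scripts to look and compute and a tool call to move; the robot and the scene stay as the last step left them, time stands still between calls to the robot, and variables do not carry over. Pictures are saved under pics/ and viewed, at most 14 in all, crops included, and the job is handed in when it is done.

Besides the shell and the picture viewer there is one more tool, called after "Call:" by a JSON object that holds its "op" and its "data". jog_arm: Moves the arm, as the interface text tells. Its arguments: {"type":"object","properties":{"targets":{"type":"array"},"claw":{"type":"number"},"force":{"type":"number"}},"required":["targets"]}

```bash
mkdir -p pics
cat > h.py <<'E'
import numpy as np, cv2
from workcell import r
from scipy.spatial.transform import Rotation as R
def cam(n):
    p=r.camera_params(n); K=np.array([[p["fx"],0,p["cx"]],[0,p["fy"],p["cy"]],[0,0,1.]])
    return K,np.array(p["distortion"],float),np.array(p["view"],float)
def ray(n,uv,z,c=None):
    "pixels -> world points on plane z"
    K,d,V=c or cam(n)
    q=cv2.undistortPoints(np.array(uv,float).reshape(-1,1,2),K,d).reshape(-1,2)
    D=np.c_[q,np.ones(len(q))]@V[:3,:3]; o=-V[:3,:3].T@V[:3,3]
    return o+D*((z-o[2])/D[:,2])[:,None]
def cloud(n,dep,c=None):
    K,d,V=c or cam(n)
    h,w=dep.shape; u,v=np.meshgrid(np.arange(w),np.arange(h))
    q=cv2.undistortPoints(np.stack([u,v],-1).reshape(-1,1,2).astype(float),K,d).reshape(h,w,2)
    P=np.dstack([q*dep[...,None],dep])
    return (P-V[:3,3])@V[:3,:3]
def save(n,img): cv2.imwrite("pics/"+n+".png",img[...,::-1])
E
python3 - <<'E'
from h import *
s=r.observe(); print({k:np.round(v,3) for k,v in s.items()})
for n in("scene","top"):
    p,d=r.capture(n); save(n+"0",cv2.resize(p,(800,600))); np.save(n+"_d.npy",d)
    K,_,V=cam(n); print(n,K[0,0],-V[:3,:3].T@V[:3,3])
E
```

```text
{'clock': np.float64(0.0), 'joints': array([ 1.038,  0.478,  0.022,  1.556, -0.011,  1.109, -0.083]), 'joint_velocities': array([-0.   ,  0.002, -0.001,  0.002, -0.002, -0.002, -0.001]), 'tau': array([-0.0000e+00, -5.8285e+01,  1.5340e+00, -2.7262e+01, -5.4000e-02,
        1.7000e-02,  0.0000e+00]), 'eef_pos': array([ 277.947, -614.469,  221.694]), 'tcp_rot': array([-3.069e+00, -6.620e-01,  1.000e-03]), 'contact_force': array([ 0.373, -0.506, -0.585]), 'moment': array([ 0.011, -0.01 , -0.016]), 'grasp_force': np.float64(0.0), 'width': np.float64(87.707)}
scene 382.43446849549366 [1296.16505647 -685.77369198  752.07774335]
top 371.59812289280603 [ 491.94933571   -2.87242745 1080.10721347]
```

View pics/top0.png

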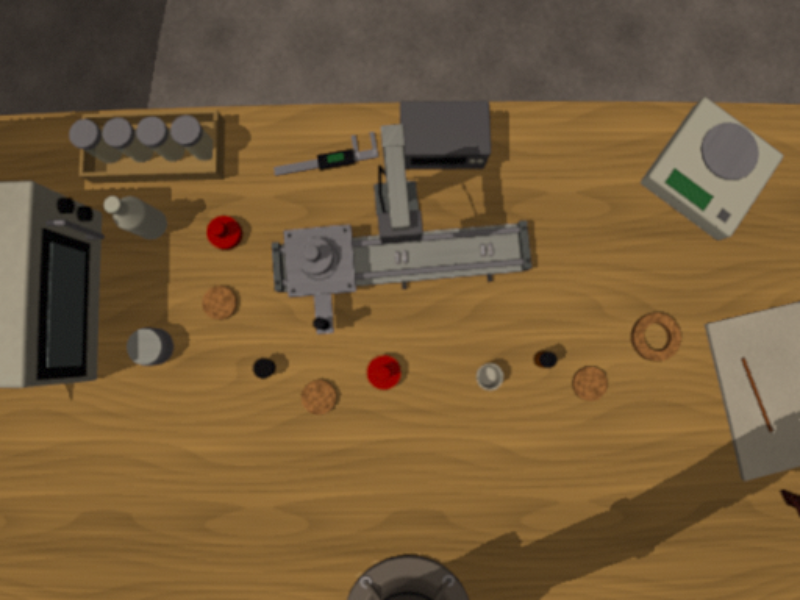

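View pics/scene0.png

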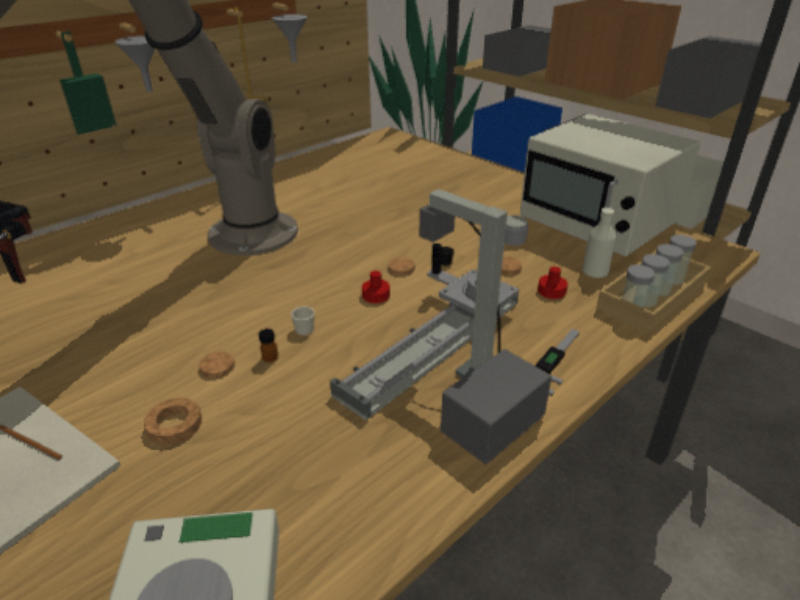

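The top view shows the grey steel weight on the plate at (318,255), with the carriage parked at the left. The red look-alikes are at (225,232) and (384,372). Cork discs are at (220,302), (319,396) and (590,382); the cork piece at (657,336) has a hole, so it is the flask ring. The stopper is at (264,368), the crucible at (490,376) and the vial at (545,358).

Run:
```python
from h import *
p,d=r.capture("top"); c=cam("top"); C=cloud("top",d,c)
for t in("disc1_center","weight","crucible","stopper","vial","sample_tin","flask_ring","handle","plate","sensor_stand"):
    for o in r.trace("top",t)[:5]:
        m=o["pixels"]; v,u=np.nonzero(m); 
        if len(u)==0: continue
        q=C[m]; q=q[d[m]>0]
        zt=np.percentile(q[:,2],90)
        w=ray("top",[[(u.min()+u.max())/2,(v.min()+v.max())/2]],14,c)[0]
        print(t,round(o["score"],2),"px",u.mean().round(),v.mean().round(),"z90",zt.round(1),"med",np.median(q,0).round(1),"cent@14",ray("top",[[u.mean(),v.mean()]],14,c)[0].round(1),"n",len(u))
for t in("handle","plate","weight","disc1_center"):
    print(t,[(round(o["score"],2),(np.array(o["location"])*[512,384]).round(1)) for o in r.mark_of("top",t)])
save("crop0",cv2.resize(p[120:260,110:400],(800,386),interpolation=cv2.INTER_CUBIC))
```

```text
weight 0.87 px 143.0 149.0 z90 59.0 med [707.  323.   25.9] cent@14 [711.8 330.4  14. ] n 377
weight 0.71 px 201.0 164.0 z90 119.0 med [652.2 147.4  85.6] cent@14 [665.4 160.6  14. ] n 478
weight 0.59 px 245.0 237.0 z90 59.5 med [452.3  33.3  26.1] cent@14 [451.2  34.9  14. ] n 369
crucible 0.6 px 313.0 240.0 z90 41.9 med [ 438.9 -157.3   10.5] cent@14 [ 438.6 -157.2   14. ] n 204
crucible 0.41 px 140.0 193.0 z90 16.0 med [582.5 339.7  13.4] cent@14 [582.2 339.7  14. ] n 360
stopper 0.64 px 168.0 235.0 z90 38.1 med [461.1 251.1  36. ] cent@14 [460.  256.6  14. ] n 127
vial 0.64 px 348.0 229.0 z90 63.3 med [ 469.3 -250.    59.9] cent@14 [ 468. -260.   14.] n 138
sample_tin 0.63 px 96.0 221.0 z90 56.2 med [502.7 450.1  53.1] cent@14 [502.2 466.7  14. ] n 589
flask_ring 0.86 px 420.0 215.0 z90 24.0 med [ 506.4 -471.5   20.9] cent@14 [ 505.2 -472.4   14. ] n 639
handle 0.8 px 206.0 173.0 z90 62.6 med [626.8 134.6  59.3] cent@14 [637.8 146.4  14. ] n 1852
plate 0.85 px 206.0 174.0 z90 62.4 med [622.5 133.3  59.4] cent@14 [634.1 146.   14. ] n 1507
sensor_stand 0.69 px 254.0 123.0 z90 331.5 med [705.6   4.6 327.6] cent@14 [781.5   6.5  14. ] n 1535
sensor_stand 0.23 px 141.0 193.0 z90 16.0 med [582.9 336.9  13.2] cent@14 [583.5 336.9  14. ] n 398
handle []
plate [(0.65, array([204.3, 163.9]))]
weight [(0.96, array([201.6, 166.4])), (0.95, array([246.5, 239.8])), (0.71, array([141.5, 151.1])), (0.68, array([312. , 240.7]))]
disc1_center []
```

View pics/crop0.png

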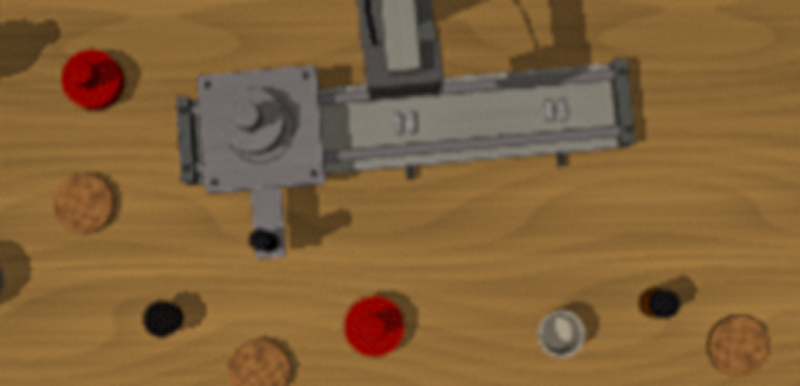

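The crop confirms it: the grey weight is on the plate at crop (255,115), the black handle post is at (263,240), and the discs are at (85,202), (262,362) and (738,345). Next I'll measure exactly from depth.

```bash
cat >> h.py <<'E'
def discs(n="top",zlo=9,zhi=19,box=None):
    "cork discs by height + round outline: xy centre of z~14 tops"
    p,d=r.capture(n); c=cam(n); C=cloud(n,d,c)
    hsv=cv2.cvtColor(p,cv2.COLOR_RGB2HSV)
    m=((d>0)&(C[...,2]>zlo)&(C[...,2]<zhi)).astype(np.uint8)
    k,l,st,_=cv2.connectedComponentsWithStats(m,connectivity=4); out=[]
    for i in range(1,k):
        if 150<st[i,4]<9000:
            q=C[l==i]; (x,y),rad=cv2.minEnclosingCircle(q[:,:2].astype(np.float32))
            out.append([x,y,rad,*q.mean(0),len(q)])
    return np.round(out,1)
E
python3 - <<'E'
from h import *
print(discs())
d=np.load("top_d.npy"); c=cam("top"); C=cloud("top",d,c).reshape(-1,3)
def sel(z0,z1,x0,x1,y0,y1): 
    m=(C[:,2]>z0)&(C[:,2]<z1)&(C[:,0]>x0)&(C[:,0]<x1)&(C[:,1]>y0)&(C[:,1]<y1); return C[m]
P=sel(54,66,605,760,60,250); 
print("plate",cv2.minAreaRect(P[:,:2].astype(np.float32)),np.median(P[:,2]))
K=sel(110,130,580,720,80,230); print("knob",cv2.minEnclosingCircle(K[:,:2].astype(np.float32)),K.mean(0),len(K))
W=sel(80,95,580,760,60,230); print("wtop",cv2.minEnclosingCircle(W[:,:2].astype(np.float32)),W.mean(0),len(W))
H=sel(70,140,480,600,80,200); print("handle",cv2.minEnclosingCircle(H[:,:2].astype(np.float32)),H.mean(0),np.percentile(H[:,2],[5,50,95]),len(H))
Rl=sel(28,45,560,800,-280,70); print("rail",cv2.minAreaRect(Rl[:,:2].astype(np.float32)))
L=sel(240,345,560,800,-80,80); print("stand",cv2.minAreaRect(L[:,:2].astype(np.float32)))
print("ends",ray("top",np.array([[178,140],[632,100]])*290/800+[110,120],38,c), "detents",ray("top",np.array([[405,122],[555,108]])*290/800+[110,120],38,c))
E
```

```text
[[ 8.500e+02  1.205e+02  3.670e+01  8.511e+02  1.202e+02  1.190e+01
   2.250e+02]
 [ 6.681e+02 -6.580e+01  1.548e+02  6.686e+02 -6.480e+01  1.210e+01
   1.546e+03]
 [ 6.302e+02 -1.190e+02  1.037e+02  6.304e+02 -1.222e+02  1.200e+01
   2.610e+02]
 [ 5.836e+02  3.406e+02  3.160e+01  5.831e+02  3.398e+02  1.360e+01
   3.640e+02]
 [ 3.980e+02 -6.961e+02  1.773e+02  4.054e+02 -6.754e+02  1.210e+01
   4.546e+03]
 [ 4.206e+02 -3.444e+02  3.210e+01  4.200e+02 -3.429e+02  1.360e+01
   3.670e+02]
 [ 4.056e+02  1.551e+02  3.210e+01  4.059e+02  1.553e+02  1.390e+01
   3.940e+02]
 [ 4.330e+01 -1.000e+00  1.087e+02  7.870e+01 -1.300e+00  1.350e+01
   1.052e+03]]
plate ((656.1322631835938, 145.98312377929688), (111.0108871459961, 121.21772003173828), 4.05458402633667) 59.69729274091818
knob ((656.3895874023438, 151.29930114746094), 12.664755821228027) [655.85661488 150.81673771 118.97565575] 77
wtop ((655.9932861328125, 151.17518615722656), 32.13029479980469) [654.02268683 149.37258727  85.68207778] 334
handle ((536.5059814453125, 136.90292358398438), 11.002063751220703) [535.71750978 134.58670636 116.55156542] [ 82.1053056  123.31199791 127.00761851] 75
rail ((671.5928344726562, -81.31648254394531), (88.00084686279297, 305.732666015625), 2.3321585655212402)
stand ((717.711669921875, 3.1097373962402344), (147.08840942382812, 59.95970153808594), 3.907823324203491)
ends [[ 642.16957851  232.69103357   38.        ]
 [ 675.97601337 -236.02095369   38.        ]] detents [[ 656.67651659   -1.03616161   38.        ]
 [ 668.76984908 -155.83062265   38.        ]]
```

```bash
cat >> h.py <<'E'
def plan(x,y,z,a=None):
    "shift in tool axes + turn to reach xyz with tool y (closing line) at world angle a deg (mod 180)"
    s=r.observe(); M=R.from_rotvec(s["tcp_rot"]).as_matrix()
    t=M.T@(np.array([x,y,z])-s["eef_pos"]); cur=np.degrees(np.arctan2(M[1,1],M[0,1])); 
    tr=0 if a is None else -((a-cur+90)%180-90)
    print("t",round(s["clock"],1),"pos",s["eef_pos"].round(1),"F",s["contact_force"].round(1),"w",round(s["width"],1),"ang",round(cur,1),"q7",round(s["joints"][6],2),"tilt",M[:,2].round(3),"=> shift",t.round(1),"turn",round(tr,1))
E
python3 - <<'E'
from h import *
plan(537,137,222,94.05)
d=np.load("top_d.npy"); c=cam("top"); C=cloud("top",d,c).reshape(-1,3)
H=C[(C[:,2]>115)&(C[:,2]<140)&(abs(C[:,0]-540)<60)&(abs(C[:,1]-140)<60)]; print(H.mean(0),H.min(0),H.max(0),len(H))
E
```

```text
t 0.9 pos [ 278.2 -615.   222.7] F [ 0.8  0.  -1. ] w 87.9 ang -65.7 q7 -0.08 tilt [ 0. -0. -1.] => shift [ 545.7 -578.5    0.7] turn 20.3
[536.020792   136.49648792 123.87979501] [526.50197347 126.22660333 115.68293473] [547.27134243 147.43748622 128.53985398] 57
```

Call:
{"op": "jog_arm", "data": {"targets": [{"translation": [140, -150, 0], "turn": 8}, {"translation": [280, -300, 0], "turn": 16}, {"translation": [420, -440, 0], "turn": 20.3}, {"translation": [546, -578, 0], "turn": 20.3}, {"translation": [546, -578, 0], "turn": 20.3}, {"translation": [546, -578, 0], "turn": 20.3}, {"translation": [546, -578, 0], "turn": 20.3}, {"translation": [546, -578, 0], "turn": 20.3}, {"translation": [546, -578, 0], "turn": 20.3}, {"translation": [546, -578, 0], "turn": 20.3}, {"translation": [546, -578, 0], "turn": 20.3}, {"translation": [546, -578, 0], "turn": 20.3}, {"translation": [546, -578, 0], "turn": 20.3}, {"translation": [546, -578, 0], "turn": 20.3}, {"translation": [546, -578, 0], "turn": 20.3}, {"translation": [546, -578, 0], "turn": 20.3}, {"translation": [546, -578, 0], "turn": 20.3}, {"translation": [546, -578, 0], "turn": 20.3}, {"translation": [546, -578, 0], "turn": 20.3}, {"translation": [546, -578, 0], "turn": 20.3}], "claw": 87}}

```text
clock: 2.9
eef_pos: [537.4, 134.7, 222.7]
tcp_rot: [3.139, 0.106, -0.0]
contact_force: [0.7, -0.2, -0.1]
width: 87.1
grasp_force: 0.0
```

Run:
```python
from h import *
plan(537,137,222,94.05)
c=cam("wrist"); p,d=r.capture("wrist"); save("w1",p); print(c[0][0,0],c[2].round(3))
C=cloud("wrist",d,c).reshape(-1,3); C=C[d.ravel()>0]
H=C[(C[:,2]>115)&(C[:,2]<140)&(abs(C[:,0]-540)<60)&(abs(C[:,1]-140)<60)]; print(H.mean(0),H.min(0),H.max(0),len(H), cv2.minEnclosingCircle(H[:,:2].astype(np.float32)))
```

```text
t 2.9 pos [537.4 134.7 222.7] F [ 0.7 -0.2 -0.1] w 87.1 ang -86.1 q7 -1.98 tilt [-0.    -0.001 -1.   ] => shift [-0.2 -2.3  0.7] turn -0.2
314.39955984251344 [[ 6.80000e-02 -9.98000e-01 -0.00000e+00  9.78340e+01]
 [-9.57000e-01 -6.60000e-02  2.82000e-01  4.89007e+02]
 [-2.81000e-01 -1.90000e-02 -9.60000e-01  5.44639e+02]
 [ 0.00000e+00  0.00000e+00  0.00000e+00  1.00000e+00]]
[537.57656086 139.34328444 124.34325918] [526.09026908 128.37896616 115.00604499] [546.8917633  150.12455249 126.99584262] 499 ((536.4483642578125, 139.25177001953125), 10.888072967529297)
```

View pics/w1.png

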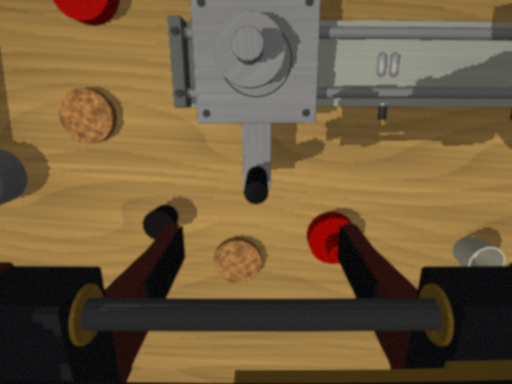

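The wrist view shows the handle top at (257,185) and the weight at (250,55). The scribed circle shows past the weight's edge, so the weight sits off-centre. I'll descend and grip the handle.

Call:
{"op": "jog_arm", "data": {"targets": [{"translation": [0, -4, 30]}, {"translation": [0, -4.5, 75]}, {"translation": [0, -4.5, 115]}, {"translation": [0, -4.5, 133]}, {"translation": [0, -4.5, 133]}, {"translation": [0, -4.5, 133]}, {"translation": [0, -4.5, 133]}], "claw": 60}}

```text
$.targets[0]: bad value
```

Call:
{"op": "jog_arm", "data": {"targets": [{"translation": [0, 0, 0]}, {"translation": [0, 0, 0]}, {"translation": [0, 0, 0]}, {"translation": [0, 0, 0]}, {"translation": [0, 0, 0]}, {"translation": [0, 0, 0]}, {"translation": [0, 0, 0]}, {"translation": [0, 0, 0]}], "claw": 15, "force": 15}}

```text
$.targets[0]: bad value
```

```bash
python3 -c "
from h import *
plan(537,139,88,94.05)"
```

```text
t 3.0 pos [537.4 134.8 222.8] F [-0.   0.5  0.4] w 87.0 ang -86.1 q7 -1.98 tilt [ 0.    -0.001 -1.   ] => shift [ -0.2  -4.3 134.8] turn -0.2
```

The turn value is mandatory in every row.

Call:
{"op": "jog_arm", "data": {"targets": [{"translation": [0, -4, 30], "turn": 0}, {"translation": [0, -4.5, 75], "turn": 0}, {"translation": [0, -4.5, 115], "turn": 0}, {"translation": [0, -4.5, 133], "turn": 0}, {"translation": [0, -4.5, 133], "turn": 0}, {"translation": [0, -4.5, 133], "turn": 0}, {"translation": [0, -4.5, 133], "turn": 0}], "claw": 60}}

```text
clock: 3.65
eef_pos: [538.4, 141.1, 91.4]
tcp_rot: [-3.139, -0.11, -0.004]
contact_force: [0.0, -0.1, 0.5]
width: 59.9
grasp_force: 0.0
```

Call:
{"op": "jog_arm", "data": {"targets": [{"translation": [0, 0, 0], "turn": 0}, {"translation": [0, 0, 0], "turn": 0}, {"translation": [0, 0, 0], "turn": 0}, {"translation": [0, 0, 0], "turn": 0}, {"translation": [0, 0, 0], "turn": 0}, {"translation": [0, 0, 0], "turn": 0}, {"translation": [0, 0, 0], "turn": 0}, {"translation": [0, 0, 0], "turn": 0}], "claw": 15, "force": 15}}

```text
clock: 4.45
eef_pos: [537.4, 139.1, 89.8]
tcp_rot: [3.137, 0.108, -0.0]
contact_force: [-0.1, -5.0, 3.8]
width: 22.0
grasp_force: 15.0
```

```bash
python3 -c "
from h import *
plan(537,139,88,94.05)"
```

```text
t 4.5 pos [537.4 139.1  89.8] F [-0.1 -5.   3.8] w 22.0 ang -86.0 q7 -2.06 tilt [-0.    -0.002 -1.   ] => shift [-0.4  0.1  1.8] turn -0.1
```

Call:
{"op": "jog_arm", "data": {"targets": [{"translation": [0, 4, 0], "turn": 0}, {"translation": [0, 10, 0], "turn": 0}, {"translation": [0, 18, 0], "turn": 0}, {"translation": [0, 28, 0], "turn": 0}, {"translation": [0, 38, 0], "turn": 0}, {"translation": [0, 48, 0], "turn": 0}, {"translation": [0, 58, 0], "turn": 0}, {"translation": [0, 68, 0], "turn": 0}, {"translation": [0, 78, 0], "turn": 0}, {"translation": [0, 88, 0], "turn": 0}, {"translation": [0, 98, 0], "turn": 0}, {"translation": [0, 108, 0], "turn": 0}, {"translation": [0, 118, 0], "turn": 0}, {"translation": [0, 128, 0], "turn": 0}, {"translation": [0, 138, 0], "turn": 0}, {"translation": [0, 146, 0], "turn": 0}, {"translation": [0, 152, 0], "turn": 0}, {"translation": [0, 156, 0], "turn": 0}, {"translation": [0, 158, 0], "turn": 0}, {"translation": [0, 158, 0], "turn": 0}]}}

```text
clock: 6.45
eef_pos: [548.7, -16.8, 89.8]
tcp_rot: [-3.14, -0.111, -0.001]
contact_force: [3.6, 1.0, 0.7]
width: 21.8
grasp_force: 15.0
```

Call:
{"op": "jog_arm", "data": {"targets": [{"translation": [0, 4, 0], "turn": 0}, {"translation": [0, 10, 0], "turn": 0}, {"translation": [0, 18, 0], "turn": 0}, {"translation": [0, 28, 0], "turn": 0}, {"translation": [0, 38, 0], "turn": 0}, {"translation": [0, 48, 0], "turn": 0}, {"translation": [0, 58, 0], "turn": 0}, {"translation": [0, 68, 0], "turn": 0}, {"translation": [0, 78, 0], "turn": 0}, {"translation": [0, 88, 0], "turn": 0}, {"translation": [0, 98, 0], "turn": 0}, {"translation": [0, 108, 0], "turn": 0}, {"translation": [0, 118, 0], "turn": 0}, {"translation": [0, 126, 0], "turn": 0}, {"translation": [0, 132, 0], "turn": 0}, {"translation": [0, 136, 0], "turn": 0}, {"translation": [0, 138, 0], "turn": 0}, {"translation": [0, 138, 0], "turn": 0}]}}

```text
clock: 8.25
eef_pos: [557.1, -153.3, 89.5]
tcp_rot: [-3.139, -0.112, 0.003]
contact_force: [-1.2, 2.9, 3.5]
width: 21.2
grasp_force: 15.0
```

Run:
```python
from h import *
plan(560,-179,88,94.05)
p,d=r.capture("top"); c=cam("top"); save("t2",cv2.resize(p[110:260,200:420],(800,545),interpolation=cv2.INTER_CUBIC))
```

```text
t 8.2 pos [ 557.1 -153.3   89.5] F [-1.2  2.9  3.5] w 21.2 ang -85.9 q7 -1.5 tilt [-0.002  0.001 -1.   ] => shift [ 1.1 25.8  1.4] turn 0.0
```

View pics/t2.png

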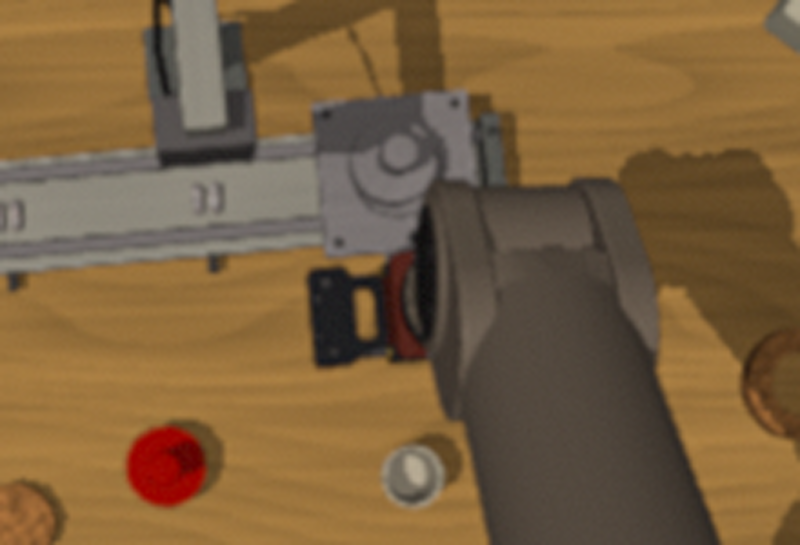

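Call:
{"op": "jog_arm", "data": {"targets": [{"translation": [0, 3, 0], "turn": 0}, {"translation": [0, 7, 0], "turn": 0}, {"translation": [0, 11, 0], "turn": 0}, {"translation": [0, 15, 0], "turn": 0}, {"translation": [0, 15, 0], "turn": 0}, {"translation": [0, 15, 0], "turn": 0}]}}

```text
clock: 8.9
eef_pos: [558.3, -169.1, 89.5]
tcp_rot: [-3.14, -0.111, 0.002]
contact_force: [-3.3, 2.5, 3.0]
width: 21.6
grasp_force: 15.0
```

Call:
{"op": "jog_arm", "data": {"targets": [{"translation": [0, 2, 0], "turn": 0}, {"translation": [0, 4, 0], "turn": 0}, {"translation": [0, 5, 0], "turn": 0}, {"translation": [0, 5, 0], "turn": 0}, {"translation": [0, 5, 0], "turn": 0}]}}

```text
clock: 9.4
eef_pos: [558.4, -170.7, 89.4]
tcp_rot: [-3.136, -0.114, 0.004]
contact_force: [-5.2, 10.9, 7.0]
width: 22.1
grasp_force: 15.0
```

Call:
{"op": "jog_arm", "data": {"targets": [{"translation": [0, -5, 0], "turn": 0}, {"translation": [0, -6.5, 0], "turn": 0}, {"translation": [0, -6.5, 0], "turn": 0}, {"translation": [0, -6.5, 0], "turn": 0}, {"translation": [0, -6.5, 0], "turn": 0}]}}

```text
clock: 9.9
eef_pos: [558.2, -168.0, 89.5]
tcp_rot: [3.14, 0.11, -0.002]
contact_force: [-5.8, 0.5, 3.8]
width: 21.6
grasp_force: 15.0
```

Call:
{"op": "jog_arm", "data": {"targets": [{"translation": [0, 0, 0], "turn": 0}, {"translation": [0, 0, 0], "turn": 0}, {"translation": [0, 0, 0], "turn": 0}, {"translation": [0, 0, -20], "turn": 0}, {"translation": [0, 0, -60], "turn": 0}, {"translation": [0, 0, -110], "turn": 0}, {"translation": [-40, 0, -130], "turn": 0}, {"translation": [-40, 0, -130], "turn": 0}, {"translation": [-40, 0, -130], "turn": 0}, {"translation": [-40, 0, -130], "turn": 0}], "claw": 60}}

```text
clock: 10.9
eef_pos: [519.4, -170.2, 218.9]
tcp_rot: [-3.139, -0.111, 0.001]
contact_force: [0.2, 0.7, -0.3]
width: 60.0
grasp_force: 0.0
```

Run:
```python
from h import *
plan(560,-179,88,94.05)
c=cam("wrist"); p,d=r.capture("wrist"); save("w3",p)
C=cloud("wrist",d,c).reshape(-1,3)
f=lambda z0,z1,x0,x1,y0,y1:C[(C[:,2]>z0)&(C[:,2]<z1)&(C[:,0]>x0)&(C[:,0]<x1)&(C[:,1]>y0)&(C[:,1]<y1)]
P=f(55,65,610,780,-250,-60); print("plate",cv2.minAreaRect(P[:,:2].astype(np.float32)),np.median(P[:,2]))
K=f(116,125,620,740,-250,-60); print("knob",cv2.minEnclosingCircle(K[:,:2].astype(np.float32)),K.mean(0),len(K))
W=f(80,93,620,740,-250,-60); print("wtop",cv2.minEnclosingCircle(W[:,:2].astype(np.float32)),W.mean(0))
H=f(122,132,520,600,-220,-120); print("handle",cv2.minEnclosingCircle(H[:,:2].astype(np.float32)),H.mean(0),len(H))
print([((np.array(o["location"])*[512,384]).round(1),o["score"],ray("wrist",np.array(o["location"])*[512,384],60,c)) for o in r.mark_of("wrist","plate")])
```

```text
t 10.9 pos [ 519.4 -170.2  218.9] F [ 0.2  0.7 -0.3] w 60.0 ang -85.9 q7 -1.39 tilt [-0.  0. -1.] => shift [ 40.   11.7 130.9] turn 0.0
plate ((646.65234375, -161.23159790039062), (74.26424407958984, 120.5699462890625), 4.100170612335205) 60.22980040057511
knob ((667.3768310546875, -154.39834594726562), 7.461027145385742) [ 666.41172798 -154.22777491  119.00536877] 51
wtop ((674.3585205078125, -153.98216247558594), 31.1643009185791) [ 662.10034914 -154.71692275   86.14130826]
handle ((558.5101928710938, -167.48025512695312), 10.76762866973877) [ 558.90202071 -167.40014518  124.8922586 ] 527
[]
```

View pics/w3.png

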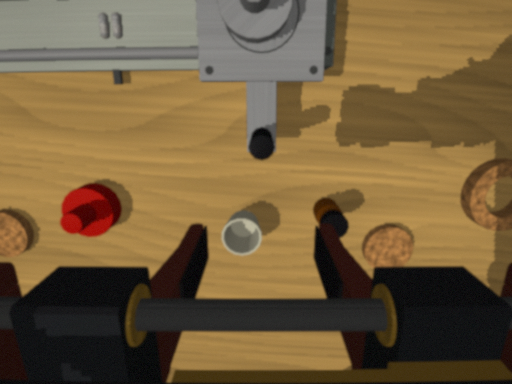

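The carriage is at the loading end, with the handle at (262,143), but the plate's far side is cut off. I'll back up for a full view.

Call:
{"op": "jog_arm", "data": {"targets": [{"translation": [-30, 0, -40], "turn": 0}, {"translation": [-60, 0, -80], "turn": 0}, {"translation": [-60, 0, -80], "turn": 0}, {"translation": [-60, 0, -80], "turn": 0}, {"translation": [-60, 0, -80], "turn": 0}, {"translation": [-60, 0, -80], "turn": 0}, {"translation": [-60, 0, -80], "turn": 0}]}}

```text
clock: 11.7
eef_pos: [459.2, -174.3, 298.4]
tcp_rot: [-3.138, -0.112, 0.003]
contact_force: [0.2, -0.6, 0.4]
width: 60.1
grasp_force: 0.0
```

```bash
cat >> h.py <<'E'
def station(name=None,zw=60):
    "plate, handle, knob, weight from wrist picture near loading station"
    c=cam("wrist"); p,d=r.capture("wrist")
    if name: save(name,p)
    C=cloud("wrist",d,c).reshape(-1,3)
    f=lambda z0,z1,x0,x1,y0,y1:C[(C[:,2]>z0)&(C[:,2]<z1)&(C[:,0]>x0)&(C[:,0]<x1)&(C[:,1]>y0)&(C[:,1]<y1)]
    a=np.radians(4.05)
    P=f(56,64,607,760,-250,-60); print("plate",cv2.minAreaRect(P[:,:2].astype(np.float32)))
    Q=P[:,:2]@np.array([[np.cos(a),-np.sin(a)],[np.sin(a),np.cos(a)]]); lo,hi=np.percentile(Q,.3,0),np.percentile(Q,99.7,0); m=(lo+hi)/2
    print("  rect size",hi-lo,"centre",m@np.array([[np.cos(a),np.sin(a)],[-np.sin(a),np.cos(a)]]))
    for nm,z0,z1 in(("knob",zw+57,zw+64),("wtop",zw+23,zw+30)):
        K=f(z0,z1,610,740,-250,-60)
        if len(K)>9: print(nm,cv2.minEnclosingCircle(K[:,:2].astype(np.float32)),K.mean(0).round(1),len(K))
    H=f(122,132,520,600,-220,-120)
    if len(H)>9: print("handle",cv2.minEnclosingCircle(H[:,:2].astype(np.float32)),H.mean(0).round(1),len(H))
E
python3 - <<'E'
from h import *
plan(560,-179,88,94.05); station("w4")
E
```

```text
t 11.7 pos [ 459.2 -174.3  298.4] F [ 0.2 -0.6  0.4] w 60.1 ang -85.9 q7 -1.3 tilt [-0.002  0.001 -1.   ] => shift [100.6  12.1 210.1] turn 0.0
plate ((625.4652709960938, -162.87779235839844), (38.8453483581543, 119.99968719482422), 4.208032131195068)
  rect size [ 37.35767754 118.75234362] centre [ 625.97327343 -162.82678345]
handle ((558.7123413085938, -167.2183380126953), 10.90800952911377) [ 558.7 -167.3  124.9] 372
```

View pics/w4.png

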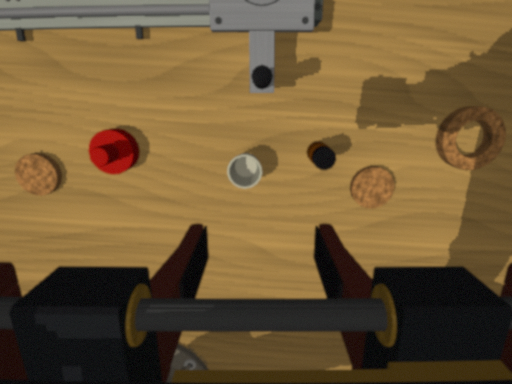

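The view moved the wrong way, since the camera looks ahead of the tool only when the tool goes forward. I'll go forward, keeping clear of the laser head at y≈0.

Call:
{"op": "jog_arm", "data": {"targets": [{"translation": [40, 0, 0], "turn": 0}, {"translation": [80, 0, 0], "turn": 0}, {"translation": [120, -8, 0], "turn": 0}, {"translation": [140, -8, 0], "turn": 0}, {"translation": [140, -8, 0], "turn": 0}, {"translation": [140, -8, 0], "turn": 0}, {"translation": [140, -8, 0], "turn": 0}, {"translation": [140, -8, 0], "turn": 0}]}}

```text
clock: 12.55
eef_pos: [597.4, -157.4, 299.9]
tcp_rot: [3.139, 0.109, -0.0]
contact_force: [-0.0, 0.1, 0.3]
width: 59.9
grasp_force: 0.0
```

Run:
```python
from h import *
plan(560,-179,88,94.05); station("w5")
```

```text
t 12.6 pos [ 597.4 -157.4  299.9] F [-0.   0.1  0.3] w 59.9 ang -86.0 q7 -1.44 tilt [-0.    -0.001 -1.   ] => shift [-38.7  18.8 212. ] turn -0.1
plate ((669.8258056640625, -159.02777099609375), (127.32997131347656, 120.60584259033203), 4.0950798988342285)
  rect size [124.39799966 119.65737457] centre [ 671.03444788 -158.97047836]
knob ((678.09716796875, -153.26136779785156), 12.997645378112793) [ 678.1 -153.2  120. ] 487
wtop ((678.0044555664062, -153.2007598876953), 31.947477340698242) [ 678.6 -153.    86.2] 2004
handle ((558.655029296875, -167.20452880859375), 10.622305870056152) [ 559.3 -167.2  124.8] 264
```

View pics/w5.png

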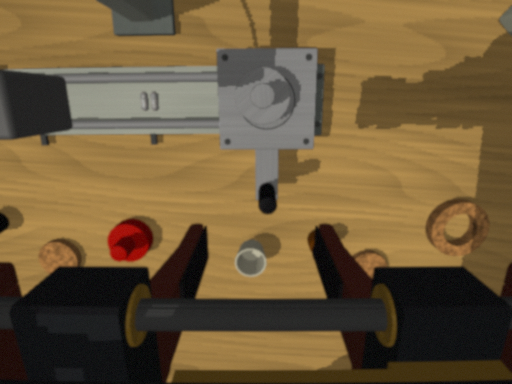

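Plate centre is about (673.5,-159), which agrees with the handle plus 115 mm. The weight's knob is at (678,-153). I'll pick the weight up.

Call:
{"op": "jog_arm", "data": {"targets": [{"translation": [40, 1, 40], "turn": 0}, {"translation": [80.7, 1.4, 80], "turn": 0}, {"translation": [80.7, 1.4, 125], "turn": 0}, {"translation": [80.7, 1.4, 160], "turn": 0}, {"translation": [80.7, 1.4, 185], "turn": 0}, {"translation": [80.7, 1.4, 200], "turn": 0}, {"translation": [80.7, 1.4, 209], "turn": 0}, {"translation": [80.7, 1.4, 209], "turn": 0}, {"translation": [80.7, 1.4, 209], "turn": 0}, {"translation": [80.7, 1.4, 209], "turn": 0}]}}

```text
clock: 13.6
eef_pos: [680.0, -152.7, 92.5]
tcp_rot: [3.139, 0.11, 0.005]
contact_force: [0.3, 0.0, -0.4]
width: 60.5
grasp_force: 0.0
```

Call:
{"op": "jog_arm", "data": {"targets": [{"translation": [0, 0, 0], "turn": 0}, {"translation": [0, 0, 0], "turn": 0}, {"translation": [0, 0, 0], "turn": 0}, {"translation": [0, 0, 0], "turn": 0}, {"translation": [0, 0, 0], "turn": 0}, {"translation": [0, 0, 0], "turn": 0}, {"translation": [0, 0, 0], "turn": 0}, {"translation": [0, 0, -5], "turn": 0}, {"translation": [0, 0, -15], "turn": 0}, {"translation": [0, 0, -30], "turn": 0}, {"translation": [0, 0, -40], "turn": 0}, {"translation": [0, 0, -40], "turn": 0}, {"translation": [0, 0, -40], "turn": 0}], "claw": 20, "force": 45}}

```text
clock: 14.9
eef_pos: [679.0, -152.6, 131.2]
tcp_rot: [3.139, 0.111, 0.001]
contact_force: [-0.5, -0.1, -7.7]
width: 25.2
grasp_force: 45.0
```

```bash
python3 -c "
from h import *
plan(690,-335,132,94.05)"
```

```text
t 14.9 pos [ 679.  -152.6  131.2] F [-0.5 -0.1 -7.7] w 25.2 ang -86.0 q7 -1.53 tilt [ 0.001 -0.    -1.   ] => shift [ -1.9 182.7  -0.8] turn -0.0
```

Call:
{"op": "jog_arm", "data": {"targets": [{"translation": [0, 15, 0], "turn": 0}, {"translation": [0, 40, 0], "turn": 0}, {"translation": [0, 70, 0], "turn": 0}, {"translation": [0, 100, 0], "turn": 0}, {"translation": [0, 130, 0], "turn": 0}, {"translation": [0, 155, 0], "turn": 0}, {"translation": [0, 175, 0], "turn": 0}, {"translation": [0, 183, 0], "turn": 0}, {"translation": [0, 183, 20], "turn": 0}, {"translation": [0, 183, 50], "turn": 0}, {"translation": [0, 183, 75], "turn": 0}, {"translation": [0, 183, 90], "turn": 0}, {"translation": [0, 183, 95], "turn": 0}, {"translation": [0, 183, 97], "turn": 0}, {"translation": [0, 183, 97], "turn": 0}, {"translation": [0, 183, 97], "turn": 0}, {"translation": [0, 183, 97], "turn": 0}]}}

```text
clock: 16.6
eef_pos: [692.6, -335.4, 35.1]
tcp_rot: [3.139, 0.11, 0.003]
contact_force: [1.0, 0.5, -7.9]
width: 25.5
grasp_force: 45.0
```

```bash
python3 -c "
from h import *
plan(690,-335,31,94.05)"
```

```text
t 16.6 pos [ 692.6 -335.4   35.1] F [ 1.   0.5 -7.9] w 25.5 ang -86.0 q7 -1.29 tilt [ 0.002 -0.001 -1.   ] => shift [-2.6 -0.6  4.1] turn -0.0
```

Call:
{"op": "jog_arm", "data": {"targets": [{"translation": [0, 0, 1], "turn": 0}, {"translation": [0, 0, 2], "turn": 0}, {"translation": [0, 0, 3], "turn": 0}, {"translation": [0, 0, 3.5], "turn": 0}, {"translation": [0, 0, 4], "turn": 0}, {"translation": [0, 0, 4], "turn": 0}]}}

```text
clock: 17.2
eef_pos: [691.9, -335.1, 30.8]
tcp_rot: [3.139, 0.11, 0.0]
contact_force: [-5.3, 1.3, 4.5]
width: 25.4
grasp_force: 45.0
```

Call:
{"op": "jog_arm", "data": {"targets": [{"translation": [0, 0, 0], "turn": 0}, {"translation": [0, 0, 0], "turn": 0}, {"translation": [0, 0, 0], "turn": 0}, {"translation": [0, 0, -20], "turn": 0}, {"translation": [0, 0, -60], "turn": 0}, {"translation": [0, 0, -110], "turn": 0}, {"translation": [-40, -3, -150], "turn": 0}, {"translation": [-80, -6, -190], "turn": 0}, {"translation": [-120, -8, -220], "turn": 0}, {"translation": [-160, -11, -250], "turn": 0}, {"translation": [-200, -14, -250], "turn": 0}, {"translation": [-231, -16, -250], "turn": 0}, {"translation": [-231, -16, -250], "turn": 0}, {"translation": [-231, -16, -250], "turn": 0}, {"translation": [-231, -16, -250], "turn": 0}, {"translation": [-231, -16, -250], "turn": 0}, {"translation": [-231, -16, -250], "turn": 0}], "claw": 80}}

```text
clock: 18.9
eef_pos: [461.2, -334.9, 279.3]
tcp_rot: [-3.139, -0.113, -0.0]
contact_force: [0.5, -0.5, -0.2]
width: 79.8
grasp_force: 0.0
```

Run:
```python
from h import *
plan(420,-343,120,94.05)
print([x for x in discs("wrist") if x[6]<4000]); print([x for x in discs("top") if 28<x[2]<36])
```

```text
t 18.9 pos [ 461.2 -334.9  279.3] F [ 0.5 -0.5 -0.2] w 79.8 ang -85.9 q7 -1.06 tilt [-0.     0.001 -1.   ] => shift [-41.7   5.2 159.3] turn 0.1
[array([618. , -35. ,  40.5, 622.6, -30.1,  12.3, 817. ]), array([449.3,  25.5,  29.8, 454.1,  10.8,  13.8, 202. ]), array([ 421.1, -342.7,   31.9,  422.1, -342.5,   14.2, 1530. ])]
[array([583.3, 340.3,  31.7, 583. , 340.1,  13.7, 358. ]), array([ 420.7, -344. ,   32.1,  420.3, -342.7,   13.8,  369. ]), array([405.6, 155.4,  32. , 405.8, 155.2,  13.8, 392. ])]
```

Call:
{"op": "jog_arm", "data": {"targets": [{"translation": [-30, 4, 45], "turn": 0}, {"translation": [-40.4, 5, 90], "turn": 0}, {"translation": [-40.4, 5, 135], "turn": 0}, {"translation": [-40.4, 5, 180], "turn": 0}, {"translation": [-40.4, 5, 215], "turn": 0}, {"translation": [-40.4, 5, 245], "turn": 0}, {"translation": [-40.4, 5, 262], "turn": 0}, {"translation": [-40.4, 5, 271], "turn": 0}, {"translation": [-40.4, 5, 275], "turn": 0}, {"translation": [-40.4, 5, 275], "turn": 0}, {"translation": [-40.4, 5, 275], "turn": 0}, {"translation": [-40.4, 5, 275], "turn": 0}], "claw": 87}}

```text
clock: 20.2
eef_pos: [420.9, -343.7, 5.6]
tcp_rot: [3.138, 0.111, 0.002]
contact_force: [-0.4, 0.4, -0.5]
width: 87.3
grasp_force: 0.0
```

```bash
python3 -c "
from h import *
plan(421,-343,2.5,94.05)"
```

```text
t 20.2 pos [ 420.9 -343.7    5.6] F [-0.4  0.4 -0.5] w 87.3 ang -86.0 q7 -1.14 tilt [ 0.001 -0.001 -1.   ] => shift [ 0.1 -0.7  3.1] turn -0.0
```

Call:
{"op": "jog_arm", "data": {"targets": [{"translation": [0, -0.7, 2], "turn": 0}, {"translation": [0, -0.7, 3], "turn": 0}, {"translation": [0, -0.7, 3], "turn": 0}]}}

```text
clock: 20.5
eef_pos: [420.2, -342.5, 1.7]
tcp_rot: [3.14, 0.111, 0.0]
contact_force: [-0.1, 0.5, -0.3]
width: 86.9
grasp_force: 0.0
```

Call:
{"op": "jog_arm", "data": {"targets": [{"translation": [0, 0, 0], "turn": 0}, {"translation": [0, 0, 0], "turn": 0}, {"translation": [0, 0, 0], "turn": 0}, {"translation": [0, 0, 0], "turn": 0}, {"translation": [0, 0, 0], "turn": 0}, {"translation": [0, 0, -5], "turn": 0}, {"translation": [0, 0, -25], "turn": 0}, {"translation": [0, 0, -60], "turn": 0}, {"translation": [0, 0, -100], "turn": 0}, {"translation": [0, 0, -140], "turn": 0}, {"translation": [0, 0, -140], "turn": 0}, {"translation": [0, 0, -140], "turn": 0}], "claw": 58, "force": 12}}

```text
clock: 21.7
eef_pos: [420.5, -342.9, 142.7]
tcp_rot: [3.138, 0.11, 0.003]
contact_force: [-0.5, 0.3, -0.4]
width: 63.7
grasp_force: 12.0
```

```bash
python3 -c "
from h import *
plan(673.5,-159,140,94.05)"
```

```text
t 21.7 pos [ 420.5 -342.9  142.7] F [-0.5  0.3 -0.4] w 63.7 ang -86.0 q7 -1.06 tilt [ 0.002 -0.002 -1.   ] => shift [ 265.2 -165.7    2.8] turn -0.0
```

Call:
{"op": "jog_arm", "data": {"targets": [{"translation": [15, -10, 0], "turn": 0}, {"translation": [45, -28, 0], "turn": 0}, {"translation": [80, -50, 0], "turn": 0}, {"translation": [115, -72, 0], "turn": 0}, {"translation": [150, -94, 0], "turn": 0}, {"translation": [185, -116, 0], "turn": 0}, {"translation": [215, -135, 0], "turn": 0}, {"translation": [240, -150, 0], "turn": 0}, {"translation": [256, -160, 0], "turn": 0}, {"translation": [264.4, -165.7, 5], "turn": 0}, {"translation": [264.4, -165.7, 25], "turn": 0}, {"translation": [264.4, -165.7, 50], "turn": 0}, {"translation": [264.4, -165.7, 70], "turn": 0}, {"translation": [264.4, -165.7, 74], "turn": 0}, {"translation": [264.4, -165.7, 74], "turn": 0}, {"translation": [264.4, -165.7, 74], "turn": 0}, {"translation": [264.4, -165.7, 74], "turn": 0}]}}

```text
clock: 23.4
eef_pos: [673.0, -158.9, 68.9]
tcp_rot: [3.139, 0.11, 0.003]
contact_force: [0.4, 0.4, -0.8]
width: 63.9
grasp_force: 12.0
```

```bash
python3 -c "
from h import *
plan(672.7,-159,62,94.05)"
```

```text
t 23.4 pos [ 673.  -158.9   68.9] F [ 0.4  0.4 -0.8] w 63.9 ang -86.0 q7 -1.54 tilt [ 0.002 -0.    -1.   ] => shift [-0.3  0.1  6.9] turn -0.0
```

Call:
{"op": "jog_arm", "data": {"targets": [{"translation": [0, 0, 2], "turn": 0}, {"translation": [0, 0, 4], "turn": 0}, {"translation": [0, 0, 5.5], "turn": 0}, {"translation": [0, 0, 6.5], "turn": 0}, {"translation": [0, 0, 6.5], "turn": 0}]}}

```text
clock: 23.9
eef_pos: [672.3, -158.6, 61.7]
tcp_rot: [3.139, 0.111, -0.0]
contact_force: [-1.6, 0.5, 5.4]
width: 63.6
grasp_force: 12.0
```

Call:
{"op": "jog_arm", "data": {"targets": [{"translation": [0, 0, 0], "turn": 0}, {"translation": [0, 0, 0], "turn": 0}, {"translation": [0, 0, 0], "turn": 0}, {"translation": [0, 0, 0], "turn": 0}, {"translation": [0, 0, -10], "turn": 0}, {"translation": [0, 0, -40], "turn": 0}, {"translation": [-30, 0, -85], "turn": 0}, {"translation": [-60, 0, -130], "turn": 0}, {"translation": [-80, 0, -175], "turn": 0}, {"translation": [-80, 0, -220], "turn": 0}, {"translation": [-80, 0, -235], "turn": 0}, {"translation": [-80, 0, -235], "turn": 0}, {"translation": [-80, 0, -235], "turn": 0}, {"translation": [-80, 0, -235], "turn": 0}], "claw": 87}}

```text
clock: 25.3
eef_pos: [591.6, -164.0, 294.3]
tcp_rot: [-3.139, -0.111, 0.005]
contact_force: [-0.3, -0.1, -0.2]
width: 86.8
grasp_force: 0.0
```

```bash
cat >> h.py <<'E'
def stack(z):
    c=cam("wrist"); p,d=r.capture("wrist"); C=cloud("wrist",d,c).reshape(-1,3)
    K=C[(abs(C[:,2]-z)<3.5)&(C[:,0]>615)&(C[:,0]<740)&(C[:,1]>-225)&(C[:,1]<-95)]
    print("stack@",z,cv2.minEnclosingCircle(K[:,:2].astype(np.float32)),K.mean(0).round(1),len(K))
E
python3 - <<'E'
from h import *
plan(462,160,280,94.05); station(); stack(74)
print([list(x) for x in discs("top") if 28<x[2]<36])
E
```

```text
t 25.3 pos [ 591.6 -164.   294.3] F [-0.3 -0.1 -0.2] w 86.8 ang -85.9 q7 -1.44 tilt [-0.003  0.001 -1.   ] => shift [-106.4 -332.4   14.9] turn 0.0
plate ((669.7549438476562, -158.0314483642578), (126.46267700195312, 120.58985137939453), 4.249233245849609)
  rect size [122.71445524 119.52224196] centre [ 670.52378591 -157.93983238]
handle ((558.8767700195312, -166.2057342529297), 10.60405445098877) [ 559.2 -166.2  124.9] 276
stack@ 74 ((673.44970703125, -157.92637634277344), 32.01223373413086) [ 673.9 -157.8   74.2] 2428
[[np.float64(583.1), np.float64(340.4), np.float64(31.8), np.float64(583.0), np.float64(339.9), np.float64(13.8), np.float64(362.0)], [np.float64(405.8), np.float64(156.0), np.float64(32.3), np.float64(405.8), np.float64(155.4), np.float64(13.7), np.float64(392.0)]]
```

Call:
{"op": "jog_arm", "data": {"targets": [{"translation": [-50, 0, 0], "turn": 0}, {"translation": [-100, -10, 0], "turn": 0}, {"translation": [-117, -55, 5], "turn": 0}, {"translation": [-117, -105, 10], "turn": 0}, {"translation": [-117, -155, 14], "turn": 0}, {"translation": [-117, -205, 14], "turn": 0}, {"translation": [-117, -255, 14], "turn": 0}, {"translation": [-117, -300, 14], "turn": 0}, {"translation": [-117, -325, 14], "turn": 0}, {"translation": [-117, -325, 14], "turn": 0}, {"translation": [-117, -325, 14], "turn": 0}, {"translation": [-117, -325, 14], "turn": 0}, {"translation": [-117, -325, 14], "turn": 0}, {"translation": [-117, -325, 14], "turn": 0}]}}

```text
clock: 26.85
eef_pos: [453.1, 150.5, 282.1]
tcp_rot: [3.139, 0.107, -0.0]
contact_force: [1.2, -0.9, -0.8]
width: 87.2
grasp_force: 0.0
```

Run:
```python
from h import *
d=[x for x in discs("wrist") if 28<x[2]<36]; print([list(map(float,x)) for x in d])
plan(405.8,155.5,5,94.05)
```

```text
[[582.4, 342.3, 32.5, 582.4, 341.3, 14.4, 2131.0], [503.9, 451.6, 32.1, 505.7, 435.6, 14.0, 234.0], [406.0, 158.0, 32.0, 406.8, 157.9, 14.3, 1507.0]]
t 26.9 pos [453.1 150.8 282.1] F [0.4 0.3 0.8] w 87.3 ang -86.1 q7 -2.04 tilt [ 0. -0. -1.] => shift [-46.9  -8.  277.1] turn -0.1
```

Call:
{"op": "jog_arm", "data": {"targets": [{"translation": [-30, -10, 45], "turn": 0}, {"translation": [-46.6, -10, 90], "turn": 0}, {"translation": [-46.6, -10, 135], "turn": 0}, {"translation": [-46.6, -10, 180], "turn": 0}, {"translation": [-46.6, -10, 215], "turn": 0}, {"translation": [-46.6, -10, 245], "turn": 0}, {"translation": [-46.6, -10, 262], "turn": 0}, {"translation": [-46.6, -10, 271], "turn": 0}, {"translation": [-46.6, -10, 276], "turn": 0}, {"translation": [-46.6, -10, 276], "turn": 0}, {"translation": [-46.6, -10, 276], "turn": 0}, {"translation": [-46.6, -10, 276], "turn": 0}], "claw": 87}}

```text
clock: 28.1
eef_pos: [406.4, 158.6, 7.0]
tcp_rot: [-3.139, -0.11, -0.003]
contact_force: [-1.5, -0.5, 0.6]
width: 86.9
grasp_force: 0.0
```

```bash
python3 -c "
from h import *
plan(406,157.5,2,94.05)"
```

```text
t 28.1 pos [406.4 158.6   7. ] F [-1.5 -0.5  0.6] w 86.9 ang -86.0 q7 -2.47 tilt [ 0.002  0.    -1.   ] => shift [-0.5  1.   5. ] turn -0.0
```

Call:
{"op": "jog_arm", "data": {"targets": [{"translation": [0, 1, 2], "turn": 0}, {"translation": [0, 1, 4], "turn": 0}, {"translation": [0, 1, 4.6], "turn": 0}, {"translation": [0, 1, 4.6], "turn": 0}]}}

```text
clock: 28.5
eef_pos: [405.7, 157.4, 1.5]
tcp_rot: [3.14, 0.111, -0.0]
contact_force: [-0.7, 0.4, -0.6]
width: 87.0
grasp_force: 0.0
```

Call:
{"op": "jog_arm", "data": {"targets": [{"translation": [0, 0, 0], "turn": 0}, {"translation": [0, 0, 0], "turn": 0}, {"translation": [0, 0, 0], "turn": 0}, {"translation": [0, 0, 0], "turn": 0}, {"translation": [0, 0, 0], "turn": 0}, {"translation": [0, 0, -5], "turn": 0}, {"translation": [0, 0, -25], "turn": 0}, {"translation": [0, 0, -60], "turn": 0}, {"translation": [0, 0, -100], "turn": 0}, {"translation": [0, 0, -150], "turn": 0}, {"translation": [0, 0, -150], "turn": 0}, {"translation": [0, 0, -150], "turn": 0}], "claw": 58, "force": 12}}

```text
clock: 29.7
eef_pos: [406.5, 157.4, 152.8]
tcp_rot: [-3.14, -0.11, -0.005]
contact_force: [-0.9, -0.5, -0.6]
width: 63.4
grasp_force: 12.0
```

```bash
python3 -c "
from h import *
plan(673.5,-158,155,94.05)"
```

```text
t 29.7 pos [406.5 157.4 152.8] F [-0.9 -0.5 -0.6] w 63.4 ang -86.0 q7 -2.21 tilt [ 0.003  0.    -1.   ] => shift [244.4 333.3  -1.4] turn -0.0
```

Call:
{"op": "jog_arm", "data": {"targets": [{"translation": [10, 15, 0], "turn": 0}, {"translation": [25, 45, -3], "turn": 0}, {"translation": [40, 85, -6], "turn": 0}, {"translation": [50, 125, -6], "turn": 0}, {"translation": [60, 165, -6], "turn": 0}, {"translation": [75, 205, -6], "turn": 0}, {"translation": [95, 240, -6], "turn": 0}, {"translation": [120, 270, -6], "turn": 0}, {"translation": [150, 295, -6], "turn": 0}, {"translation": [180, 315, -6], "turn": 0}, {"translation": [210, 328, -6], "turn": 0}, {"translation": [232, 333.3, -6], "turn": 0}, {"translation": [244.3, 333.3, -6], "turn": 0}, {"translation": [244.3, 333.3, -6], "turn": 0}, {"translation": [244.3, 333.3, 15], "turn": 0}, {"translation": [244.3, 333.3, 45], "turn": 0}, {"translation": [244.3, 333.3, 65], "turn": 0}, {"translation": [244.3, 333.3, 71], "turn": 0}, {"translation": [244.3, 333.3, 71], "turn": 0}, {"translation": [244.3, 333.3, 71], "turn": 0}]}}

```text
clock: 31.7
eef_pos: [673.2, -157.8, 81.3]
tcp_rot: [3.139, 0.111, 0.001]
contact_force: [-0.2, 0.9, -0.4]
width: 63.6
grasp_force: 12.0
```

```bash
python3 -c "
from h import *
plan(673.3,-158,75.6,94.05)"
```

```text
t 31.7 pos [ 673.2 -157.8   81.3] F [-0.2  0.9 -0.4] w 63.6 ang -86.0 q7 -1.6 tilt [ 0.001 -0.    -1.   ] => shift [0.1 0.2 5.7] turn -0.0
```

Call:
{"op": "jog_arm", "data": {"targets": [{"translation": [0, 0, 2], "turn": 0}, {"translation": [0, 0, 4], "turn": 0}, {"translation": [0, 0, 5], "turn": 0}, {"translation": [0, 0, 5.8], "turn": 0}, {"translation": [0, 0, 5.8], "turn": 0}]}}

```text
clock: 32.2
eef_pos: [673.1, -157.9, 75.6]
tcp_rot: [3.139, 0.111, 0.001]
contact_force: [-1.6, 0.4, 4.7]
width: 63.6
grasp_force: 12.0
```

Call:
{"op": "jog_arm", "data": {"targets": [{"translation": [0, 0, 0], "turn": 0}, {"translation": [0, 0, 0], "turn": 0}, {"translation": [0, 0, 0], "turn": 0}, {"translation": [0, 0, 0], "turn": 0}, {"translation": [0, 0, -10], "turn": 0}, {"translation": [0, 0, -40], "turn": 0}, {"translation": [-30, 0, -85], "turn": 0}, {"translation": [-60, 0, -130], "turn": 0}, {"translation": [-80, 0, -175], "turn": 0}, {"translation": [-80, 0, -215], "turn": 0}, {"translation": [-80, 0, -222], "turn": 0}, {"translation": [-80, 0, -222], "turn": 0}, {"translation": [-80, 0, -222], "turn": 0}, {"translation": [-80, 0, -222], "turn": 0}], "claw": 87}}

```text
clock: 33.6
eef_pos: [592.4, -163.3, 294.7]
tcp_rot: [-3.139, -0.111, 0.005]
contact_force: [-0.6, 0.7, -0.4]
width: 87.1
grasp_force: 0.0
```

Run:
```python
from h import *
plan(560,330,280,94.05); station(); stack(88); stack(74)
print([list(map(float,x)) for x in discs("top") if 28<x[2]<36])
```

```text
t 33.6 pos [ 592.4 -163.3  294.7] F [-0.6  0.7 -0.4] w 87.1 ang -85.9 q7 -1.48 tilt [-0.003  0.001 -1.   ] => shift [   2.7 -494.3   15.3] turn 0.0
plate ((669.4918823242188, -157.834716796875), (126.98255157470703, 120.81815338134766), 4.026332378387451)
  rect size [124.1984894  119.65327313] centre [ 670.71810008 -157.87525219]
wtop ((673.2314453125, -157.36451721191406), 32.03307342529297) [ 673.7 -157.3   88.2] 2578
handle ((558.610595703125, -166.1769561767578), 10.68354320526123) [ 559.1 -166.2  124.9] 273
stack@ 88 ((673.1477661132812, -157.45022583007812), 32.03333282470703) [ 673.8 -157.3   88.2] 2608
stack@ 74 ((0.0, 0.0), 0.0) [nan nan nan] 0
[[583.6, 340.1, 31.6, 583.2, 339.8, 13.6, 362.0]]h.py:55: RuntimeWarning: Mean of empty slice.
  print("stack@",z,cv2.minEnclosingCircle(K[:,:2].astype(np.float32)),K.mean(0).round(1),len(K))
  ret = um.true_divide(
```

Call:
{"op": "jog_arm", "data": {"targets": [{"translation": [-45, -15, 0], "turn": 0}, {"translation": [-85, -35, 5], "turn": 0}, {"translation": [-109, -60, 10], "turn": 0}, {"translation": [-109, -105, 10], "turn": 0}, {"translation": [-106, -150, 10], "turn": 0}, {"translation": [-100, -195, 10], "turn": 0}, {"translation": [-96, -230, 10], "turn": 0}, {"translation": [-80, -275, 10], "turn": 0}, {"translation": [-60, -320, 10], "turn": 0}, {"translation": [-36, -366, 10], "turn": 0}, {"translation": [-10, -405, 10], "turn": 0}, {"translation": [20, -445, 10], "turn": 0}, {"translation": [45, -485, 10], "turn": 0}, {"translation": [52, -496, 10], "turn": 0}, {"translation": [52, -496, 10], "turn": 0}, {"translation": [52, -496, 10], "turn": 0}, {"translation": [52, -496, 10], "turn": 0}, {"translation": [52, -496, 10], "turn": 0}, {"translation": [52, -496, 10], "turn": 0}]}}

```text
clock: 35.7
eef_pos: [610.3, 333.6, 287.3]
tcp_rot: [3.139, 0.108, 0.001]
contact_force: [0.1, 0.1, 0.2]
width: 86.7
grasp_force: 0.0
```

Run:
```python
from h import *
d=[x for x in discs("wrist") if 28<x[2]<36]; print([list(map(float,x)) for x in d])
plan(582.7,341.5,5,94.05)
```

```text
[[775.1, 30.8, 35.2, 773.4, 35.4, 11.9, 1221.0], [582.5, 342.9, 31.8, 583.2, 342.8, 14.2, 1521.0]]
t 35.8 pos [610.2 333.9 287.2] F [0.4 0.1 0.1] w 87.1 ang -86.0 q7 -2.35 tilt [ 0.001 -0.    -1.   ] => shift [-27.2  -9.6 282.2] turn -0.1
```

Call:
{"op": "jog_arm", "data": {"targets": [{"translation": [-27.2, -10.5, 45], "turn": 0}, {"translation": [-27.2, -10.5, 90], "turn": 0}, {"translation": [-27.2, -10.5, 135], "turn": 0}, {"translation": [-27.2, -10.5, 180], "turn": 0}, {"translation": [-27.2, -10.5, 215], "turn": 0}, {"translation": [-27.2, -10.5, 245], "turn": 0}, {"translation": [-27.2, -10.5, 265], "turn": 0}, {"translation": [-27.2, -10.5, 275], "turn": 0}, {"translation": [-27.2, -10.5, 281], "turn": 0}, {"translation": [-27.2, -10.5, 281], "turn": 0}, {"translation": [-27.2, -10.5, 281], "turn": 0}, {"translation": [-27.2, -10.5, 281], "turn": 0}], "claw": 87}}

```text
clock: 36.95
eef_pos: [583.0, 344.1, 7.1]
tcp_rot: [-3.139, -0.11, -0.003]
contact_force: [-0.4, -0.1, -0.5]
width: 87.2
grasp_force: 0.0
```

```bash
python3 -c "
from h import *
plan(582.7,342.5,2,94.05)"
```

```text
t 37.0 pos [583.  344.1   7.1] F [-0.4 -0.1 -0.5] w 87.2 ang -86.0 q7 -2.54 tilt [ 0.002  0.001 -1.   ] => shift [-0.4  1.5  5.1] turn -0.0
```

Call:
{"op": "jog_arm", "data": {"targets": [{"translation": [0, 1, 2], "turn": 0}, {"translation": [0, 1, 4], "turn": 0}, {"translation": [0, 1, 4.6], "turn": 0}, {"translation": [0, 1, 4.6], "turn": 0}]}}

```text
clock: 37.35
eef_pos: [582.2, 342.4, 1.0]
tcp_rot: [3.139, 0.111, -0.0]
contact_force: [-0.1, -0.9, -0.0]
width: 86.7
grasp_force: 0.0
```

Call:
{"op": "jog_arm", "data": {"targets": [{"translation": [0, 0, 0], "turn": 0}, {"translation": [0, 0, 0], "turn": 0}, {"translation": [0, 0, 0], "turn": 0}, {"translation": [0, 0, 0], "turn": 0}, {"translation": [0, 0, 0], "turn": 0}, {"translation": [0, 0, -5], "turn": 0}, {"translation": [0, 0, -25], "turn": 0}, {"translation": [0, 0, -60], "turn": 0}, {"translation": [0, 0, -100], "turn": 0}, {"translation": [0, 0, -150], "turn": 0}, {"translation": [0, 0, -170], "turn": 0}, {"translation": [0, 0, -170], "turn": 0}, {"translation": [0, 0, -170], "turn": 0}], "claw": 58, "force": 12}}

```text
clock: 38.65
eef_pos: [582.3, 342.3, 172.0]
tcp_rot: [-3.14, -0.111, -0.002]
contact_force: [0.0, 0.3, -0.8]
width: 63.8
grasp_force: 12.0
```

```bash
python3 -c "
from h import *
plan(673.6,-158,170,94.05)"
```

```text
t 38.6 pos [582.3 342.3 172. ] F [ 0.   0.3 -0.8] w 63.8 ang -86.0 q7 -2.44 tilt [ 0.001  0.    -1.   ] => shift [ 55.8 505.5   2.1] turn -0.0
```

Call:
{"op": "jog_arm", "data": {"targets": [{"translation": [-8, 15, 0], "turn": 0}, {"translation": [-22, 45, 0], "turn": 0}, {"translation": [-40, 85, 0], "turn": 0}, {"translation": [-60, 125, 0], "turn": 0}, {"translation": [-80, 165, 0], "turn": 0}, {"translation": [-98, 205, 0], "turn": 0}, {"translation": [-112, 240, 0], "turn": 0}, {"translation": [-121, 275, 0], "turn": 0}, {"translation": [-125, 315, 0], "turn": 0}, {"translation": [-129, 355, 0], "turn": 0}, {"translation": [-131, 395, 0], "turn": 0}, {"translation": [-125, 430, 0], "turn": 0}, {"translation": [-105, 460, 0], "turn": 0}, {"translation": [-75, 485, 0], "turn": 0}, {"translation": [-40, 500, 0], "turn": 0}, {"translation": [-5, 505.5, 0], "turn": 0}, {"translation": [25, 505.5, 0], "turn": 0}, {"translation": [47, 505.5, 0], "turn": 0}, {"translation": [55.6, 505.5, 0], "turn": 0}, {"translation": [55.6, 505.5, 0], "turn": 0}]}}

```text
clock: 40.65
eef_pos: [672.9, -157.2, 169.4]
tcp_rot: [-3.138, -0.112, 0.004]
contact_force: [0.4, -0.5, -0.0]
width: 63.7
grasp_force: 12.0
```

```bash
python3 -c "
from h import *
plan(673.4,-158,97,94.05)"
```

```text
t 40.6 pos [ 672.9 -157.2  169.4] F [ 0.4 -0.5 -0. ] w 63.7 ang -85.9 q7 -1.62 tilt [-0.003  0.001 -1.   ] => shift [ 0.6  1.  72.4] turn 0.0
```

Call:
{"op": "jog_arm", "data": {"targets": [{"translation": [0, 0, 20], "turn": 0}, {"translation": [0, 0, 50], "turn": 0}, {"translation": [0, 0, 68], "turn": 0}, {"translation": [0, 0, 75], "turn": 0}, {"translation": [0, 0, 75], "turn": 0}, {"translation": [0, 0, 75], "turn": 0}, {"translation": [0, 0, 75], "turn": 0}]}}

```text
clock: 41.35
eef_pos: [674.2, -157.9, 97.7]
tcp_rot: [3.139, 0.111, 0.003]
contact_force: [0.0, 0.3, -0.0]
width: 63.8
grasp_force: 12.0
```

```bash
python3 -c "
from h import *
plan(673.4,-158,89,94.05)"
```

```text
t 41.4 pos [ 674.2 -157.9   97.7] F [ 0.   0.3 -0. ] w 63.8 ang -86.0 q7 -1.66 tilt [ 0.002 -0.    -1.   ] => shift [-0.9  0.1  8.7] turn -0.0
```

Call:
{"op": "jog_arm", "data": {"targets": [{"translation": [-0.8, 0, 3], "turn": 0}, {"translation": [-0.8, 0, 5.5], "turn": 0}, {"translation": [-0.8, 0, 7.5], "turn": 0}, {"translation": [-0.8, 0, 8.5], "turn": 0}, {"translation": [-0.8, 0, 8.5], "turn": 0}]}}

```text
clock: 41.85
eef_pos: [672.6, -158.0, 89.0]
tcp_rot: [3.139, 0.11, -0.0]
contact_force: [-3.8, 0.2, 8.7]
width: 63.8
grasp_force: 12.0
```

Call:
{"op": "jog_arm", "data": {"targets": [{"translation": [0, 0, 0], "turn": 0}, {"translation": [0, 0, 0], "turn": 0}, {"translation": [0, 0, 0], "turn": 0}, {"translation": [0, 0, 0], "turn": 0}, {"translation": [0, 0, -10], "turn": 0}, {"translation": [0, 0, -40], "turn": 0}, {"translation": [-30, 0, -85], "turn": 0}, {"translation": [-60, 0, -130], "turn": 0}, {"translation": [-80, 0, -175], "turn": 0}, {"translation": [-80, 0, -205], "turn": 0}, {"translation": [-80, 0, -205], "turn": 0}, {"translation": [-80, 0, -205], "turn": 0}, {"translation": [-80, 0, -205], "turn": 0}, {"translation": [-80, 0, -205], "turn": 0}], "claw": 87}}

```text
clock: 43.25
eef_pos: [592.2, -163.3, 291.0]
tcp_rot: [-3.139, -0.111, 0.004]
contact_force: [-0.5, 0.2, 0.5]
width: 86.8
grasp_force: 0.0
```

Run:
```python
from h import *
plan(640,-335,290,94.05); station(); stack(102)
print([list(map(float,x)) for x in discs("top") if 28<x[2]<36])
p,d=r.capture("wrist"); q,_=r.capture("scene"); save("s6",np.hstack([p[30:230,150:450],cv2.resize(q[130:300,150:370],(300,200))]))
```

```text
t 43.2 pos [ 592.2 -163.3  291. ] F [-0.5  0.2  0.5] w 86.8 ang -85.9 q7 -1.53 tilt [-0.003  0.001 -1.   ] => shift [ 35.6 174.6   0.7] turn 0.0
plate ((669.4362182617188, -157.89291381835938), (125.79558563232422, 120.8467788696289), 3.9771568775177)
  rect size [122.96289418 119.58360801] centre [ 670.54522241 -157.90533026]
handle ((558.8206787109375, -166.20217895507812), 10.740850448608398) [ 559.2 -166.2  124.8] 279
stack@ 102 ((672.6185302734375, -157.30812072753906), 31.99759292602539) [ 673.2 -157.3  102.2] 2871
[]
```

View pics/s6.png

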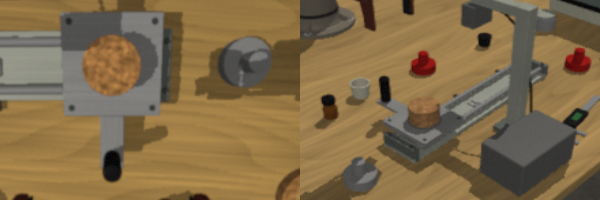

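All three discs are in a neat stack on the plate, with the disc at (112,65) in the left crop, and the weight stands clear at (245,62). Next I'll go above the weight.

Call:
{"op": "jog_arm", "data": {"targets": [{"translation": [15, 45, 0], "turn": 0}, {"translation": [30, 90, 0], "turn": 0}, {"translation": [35, 135, 0], "turn": 0}, {"translation": [35, 174, 0], "turn": 0}, {"translation": [35, 174, 0], "turn": 0}, {"translation": [35, 174, 0], "turn": 0}, {"translation": [35, 174, 0], "turn": 0}, {"translation": [35, 174, 0], "turn": 0}], "claw": 60}}

```text
clock: 44.3
eef_pos: [640.4, -332.5, 293.0]
tcp_rot: [-3.139, -0.115, -0.001]
contact_force: [-0.1, 0.2, -0.3]
width: 60.2
grasp_force: 0.0
```

Run:
```python
from h import *
c=cam("wrist"); p,d=r.capture("wrist"); C=cloud("wrist",d,c).reshape(-1,3)
for z in(60,26):
    K=C[(abs(C[:,2]-z)<3.5)&(abs(C[:,0]-690)<60)&(abs(C[:,1]+335)<60)]
    print(z,cv2.minEnclosingCircle(K[:,:2].astype(np.float32)),K.mean(0).round(1),len(K))
plan(692,-335,32,94.05)
```

```text
60 ((690.7192993164062, -334.3771667480469), 12.859073638916016) [ 690.9 -334.4   60.1] 341
26 ((690.7217407226562, -334.4405822753906), 31.84495735168457) [ 691.8 -334.1   26.2] 1450
t 44.4 pos [ 640.3 -332.8  293.1] F [0.2 0.1 0.4] w 60.0 ang -85.8 q7 -1.31 tilt [ 0.  0. -1.] => shift [ 51.2   6.  261.1] turn 0.1
```

Call:
{"op": "jog_arm", "data": {"targets": [{"translation": [35, 4, 45], "turn": 0}, {"translation": [50, 5.3, 90], "turn": 0}, {"translation": [50, 5.3, 135], "turn": 0}, {"translation": [50, 5.3, 180], "turn": 0}, {"translation": [50, 5.3, 215], "turn": 0}, {"translation": [50, 5.3, 240], "turn": 0}, {"translation": [50, 5.3, 254], "turn": 0}, {"translation": [50, 5.3, 260], "turn": 0}, {"translation": [50, 5.3, 260], "turn": 0}, {"translation": [50, 5.3, 260], "turn": 0}, {"translation": [50, 5.3, 260], "turn": 0}]}}

```text
clock: 45.45
eef_pos: [691.3, -336.7, 34.6]
tcp_rot: [3.138, 0.11, 0.004]
contact_force: [-0.3, -0.5, 0.6]
width: 59.8
grasp_force: 0.0
```

Call:
{"op": "jog_arm", "data": {"targets": [{"translation": [0, 0, 0], "turn": 0}, {"translation": [0, 0, 0], "turn": 0}, {"translation": [0, 0, 0], "turn": 0}, {"translation": [0, 0, 0], "turn": 0}, {"translation": [0, 0, 0], "turn": 0}, {"translation": [0, 0, 0], "turn": 0}, {"translation": [0, 0, 0], "turn": 0}, {"translation": [0, 0, -5], "turn": 0}, {"translation": [0, 0, -20], "turn": 0}, {"translation": [0, 0, -45], "turn": 0}, {"translation": [0, 0, -75], "turn": 0}, {"translation": [0, 0, -105], "turn": 0}, {"translation": [0, 0, -125], "turn": 0}, {"translation": [0, 0, -130], "turn": 0}, {"translation": [0, 0, -130], "turn": 0}, {"translation": [0, 0, -130], "turn": 0}], "claw": 20, "force": 50}}

```text
clock: 47.05
eef_pos: [689.0, -336.3, 160.8]
tcp_rot: [-3.139, -0.111, 0.004]
contact_force: [-1.1, 0.2, -8.7]
width: 25.3
grasp_force: 50.0
```

Run:
```python
from h import *
c=cam("wrist"); p,d=r.capture("wrist"); C=cloud("wrist",d,c).reshape(-1,3)
s=r.observe(); t=s["eef_pos"]
K=C[(abs(C[:,2]-t[2])<10)&(abs(C[:,0]-t[0])<45)&(abs(C[:,1]-t[1])<45)]
print("flange",cv2.minEnclosingCircle(K[:,:2].astype(np.float32)),np.median(K[:,2]),len(K))
plan(673.3,-157.8,160,94.05)
```

```text
flange ((690.1939697265625, -335.8374328613281), 31.74190330505371) 154.3024339912465 4516
t 47.1 pos [ 688.9 -336.2  160.4] F [-0.7  0.1 -7.5] w 25.5 ang -86.0 q7 -1.37 tilt [-0.003  0.001 -1.   ] => shift [  -2.9 -179.1    0.7] turn -0.0
```

Call:
{"op": "jog_arm", "data": {"targets": [{"translation": [0, -12, -3], "turn": 0}, {"translation": [-1, -35, -4], "turn": 0}, {"translation": [-1, -65, -4], "turn": 0}, {"translation": [-2, -95, -4], "turn": 0}, {"translation": [-3, -125, -4], "turn": 0}, {"translation": [-3.6, -150, -4], "turn": 0}, {"translation": [-3.6, -170, -4], "turn": 0}, {"translation": [-3.6, -178.7, -4], "turn": 0}, {"translation": [-3.6, -178.7, -4], "turn": 0}, {"translation": [-3.6, -178.7, 5], "turn": 0}, {"translation": [-3.6, -178.7, 15], "turn": 0}, {"translation": [-3.6, -178.7, 20], "turn": 0}, {"translation": [-3.6, -178.7, 20], "turn": 0}, {"translation": [-3.6, -178.7, 20], "turn": 0}, {"translation": [-3.6, -178.7, 20], "turn": 0}]}}

```text
clock: 48.6
eef_pos: [674.4, -158.5, 143.0]
tcp_rot: [3.14, 0.11, 0.001]
contact_force: [0.5, -0.1, -7.7]
width: 25.4
grasp_force: 50.0
```

Run:
```python
from h import *
c=cam("wrist"); p,d=r.capture("wrist"); C=cloud("wrist",d,c).reshape(-1,3)
s=r.observe(); t=s["eef_pos"]
K=C[(abs(C[:,2]-t[2]+6)<3)&(abs(C[:,0]-t[0])<45)&(abs(C[:,1]-t[1])<45)]
print("flange",cv2.minEnclosingCircle(K[:,:2].astype(np.float32)),np.median(K[:,2]),len(K))
plan(672.6,-158.2,134,94.05)
```

```text
flange ((675.312744140625, -158.222900390625), 31.9659481048584) 136.50516877356856 3848
t 48.6 pos [ 674.4 -158.4  143.1] F [ 0.2  0.3 -6.9] w 25.2 ang -86.0 q7 -1.63 tilt [ 0.001 -0.    -1.   ] => shift [-1.8 -0.3  9.1] turn -0.0
```

Call:
{"op": "jog_arm", "data": {"targets": [{"translation": [-1.8, -0.2, 2], "turn": 0}, {"translation": [-1.8, -0.2, 4], "turn": 0}, {"translation": [-1.8, -0.2, 6], "turn": 0}, {"translation": [-1.8, -0.2, 7], "turn": 0}, {"translation": [-1.8, -0.2, 7.5], "turn": 0}, {"translation": [-1.8, -0.2, 7.5], "turn": 0}]}}

```text
clock: 49.25
eef_pos: [672.2, -158.3, 135.0]
tcp_rot: [-3.14, -0.111, 0.0]
contact_force: [-0.4, 0.8, -7.5]
width: 25.3
grasp_force: 50.0
```

Call:
{"op": "jog_arm", "data": {"targets": [{"translation": [0, 0, 0.6], "turn": 0}, {"translation": [0, 0, 1.2], "turn": 0}, {"translation": [0, 0, 1.2], "turn": 0}, {"translation": [0, 0, 1.2], "turn": 0}]}}

```text
clock: 49.65
eef_pos: [672.4, -158.3, 134.6]
tcp_rot: [3.139, 0.111, 0.001]
contact_force: [-1.4, 0.2, -1.2]
width: 24.9
grasp_force: 50.0
```

Mostly supported by the stack now. One more small step down, then release and rise.

Call:
{"op": "jog_arm", "data": {"targets": [{"translation": [0, 0, 0.5], "turn": 0}, {"translation": [0, 0, 0.5], "turn": 0}, {"translation": [0, 0, 0.5], "turn": 0}]}}

```text
clock: 49.95
eef_pos: [672.5, -158.3, 134.6]
tcp_rot: [3.139, 0.111, 0.002]
contact_force: [-5.0, -0.2, 5.6]
width: 25.2
grasp_force: 50.0
```

Call:
{"op": "jog_arm", "data": {"targets": [{"translation": [0, 0, 0], "turn": 0}, {"translation": [0, 0, 0], "turn": 0}, {"translation": [0, 0, 0], "turn": 0}, {"translation": [0, 0, 0], "turn": 0}, {"translation": [0, 0, -10], "turn": 0}, {"translation": [0, 0, -40], "turn": 0}, {"translation": [-30, 0, -80], "turn": 0}, {"translation": [-60, 0, -120], "turn": 0}, {"translation": [-80, 0, -160], "turn": 0}, {"translation": [-80, 0, -165], "turn": 0}, {"translation": [-80, 0, -165], "turn": 0}, {"translation": [-80, 0, -165], "turn": 0}, {"translation": [-80, 0, -165], "turn": 0}], "claw": 60}}

```text
clock: 51.25
eef_pos: [592.1, -163.7, 296.7]
tcp_rot: [-3.138, -0.111, 0.004]
contact_force: [1.0, 1.0, -0.3]
width: 59.9
grasp_force: 0.0
```

Run:
```python
from h import *
station("w7",zw=102); plan(559,-166.5,190,94.05)
```

```text
plate ((669.8323364257812, -158.16268920898438), (126.12213897705078, 120.89122772216797), 4.532121181488037)
  rect size [124.66728358 119.67212178] centre [ 670.50186416 -157.86680773]
knob ((673.2713012695312, -157.7548370361328), 12.910208702087402) [ 673.3 -157.7  162. ] 651
wtop ((673.1993408203125, -157.6444091796875), 32.01033020019531) [ 673.8 -157.6  128.2] 2594
handle ((558.6361694335938, -165.97622680664062), 10.665159225463867) [ 559.2 -166.2  125. ] 269
t 51.3 pos [ 592.1 -163.7  296.7] F [-0.7  0.3  0.3] w 59.9 ang -85.9 q7 -1.52 tilt [-0.003  0.001 -1.   ] => shift [-32.9   0.6 106.8] turn 0.0
```

Call:
{"op": "jog_arm", "data": {"targets": [{"translation": [-33, 0.3, 0], "turn": 0}, {"translation": [-33, 0.3, 40], "turn": 0}, {"translation": [-33, 0.3, 85], "turn": 0}, {"translation": [-33, 0.3, 130], "turn": 0}, {"translation": [-33, 0.3, 170], "turn": 0}, {"translation": [-33, 0.3, 195], "turn": 0}, {"translation": [-33, 0.3, 206], "turn": 0}, {"translation": [-33, 0.3, 206], "turn": 0}, {"translation": [-33, 0.3, 206], "turn": 0}, {"translation": [-33, 0.3, 206], "turn": 0}]}}

```text
clock: 52.3
eef_pos: [560.8, -166.7, 94.1]
tcp_rot: [3.139, 0.111, 0.004]
contact_force: [-0.3, 0.9, 0.6]
width: 60.1
grasp_force: 0.0
```

```bash
python3 -c "
from h import *
plan(559,-166.3,90,94.05)"
```

```text
t 52.3 pos [ 560.8 -166.7   94.1] F [-0.3  0.9  0.6] w 60.1 ang -86.0 q7 -1.63 tilt [ 0.003 -0.001 -1.   ] => shift [-1.7 -0.5  4.1] turn -0.0
```

Call:
{"op": "jog_arm", "data": {"targets": [{"translation": [-1.5, -0.5, 3], "turn": 0}, {"translation": [-1.5, -0.5, 3], "turn": 0}, {"translation": [-1.5, -0.5, 3], "turn": 0}, {"translation": [-1.5, -0.5, 3], "turn": 0}, {"translation": [-1.5, -0.5, 3], "turn": 0}, {"translation": [-1.5, -0.5, 3], "turn": 0}, {"translation": [-1.5, -0.5, 3], "turn": 0}], "claw": 16, "force": 15}}

```text
clock: 53.0
eef_pos: [558.0, -166.5, 89.6]
tcp_rot: [3.139, 0.11, 0.0]
contact_force: [-0.0, -0.9, 0.4]
width: 21.1
grasp_force: 15.0
```

Call:
{"op": "jog_arm", "data": {"targets": [{"translation": [0, -1, 0], "turn": 0}, {"translation": [0, -2, 0], "turn": 0}, {"translation": [0, -4, 0], "turn": 0}, {"translation": [0, -7, 0], "turn": 0}, {"translation": [0, -11, 0], "turn": 0}, {"translation": [0, -16, 0], "turn": 0}, {"translation": [0, -22, 0], "turn": 0}, {"translation": [0, -28, 0], "turn": 0}, {"translation": [0, -34, 0], "turn": 0}, {"translation": [0, -40, 0], "turn": 0}, {"translation": [0, -46, 0], "turn": 0}, {"translation": [0, -52, 0], "turn": 0}, {"translation": [0, -58, 0], "turn": 0}, {"translation": [0, -64, 0], "turn": 0}, {"translation": [0, -70, 0], "turn": 0}, {"translation": [0, -75, 0], "turn": 0}, {"translation": [0, -79, 0], "turn": 0}, {"translation": [0, -82, 0], "turn": 0}, {"translation": [0, -84, 0], "turn": 0}, {"translation": [0, -85, 0], "turn": 0}]}}

```text
clock: 55.0
eef_pos: [551.7, -80.7, 89.5]
tcp_rot: [-3.139, -0.111, 0.001]
contact_force: [-2.3, 0.2, 6.0]
width: 21.5
grasp_force: 15.0
```

```bash
python3 -c "
from h import *
plan(547.9,-7,90,94.05)"
```

```text
t 55.0 pos [551.7 -80.7  89.5] F [-2.3  0.2  6. ] w 21.5 ang -85.9 q7 -1.79 tilt [-0.  0. -1.] => shift [  1.4 -73.8  -0.5] turn 0.0
```

Call:
{"op": "jog_arm", "data": {"targets": [{"translation": [0, -1, 0], "turn": 0}, {"translation": [0, -3, 0], "turn": 0}, {"translation": [0, -6, 0], "turn": 0}, {"translation": [0, -11, 0], "turn": 0}, {"translation": [0, -17, 0], "turn": 0}, {"translation": [0, -23, 0], "turn": 0}, {"translation": [0, -29, 0], "turn": 0}, {"translation": [0, -35, 0], "turn": 0}, {"translation": [0, -41, 0], "turn": 0}, {"translation": [0, -47, 0], "turn": 0}, {"translation": [0, -53, 0], "turn": 0}, {"translation": [0, -58, 0], "turn": 0}, {"translation": [0, -62, 0], "turn": 0}, {"translation": [0, -65, 0], "turn": 0}, {"translation": [0, -68, 0], "turn": 0}, {"translation": [0, -71, 0], "turn": 0}, {"translation": [0, -73, 0], "turn": 0}, {"translation": [0, -74, 0], "turn": 0}, {"translation": [0, -74, 0], "turn": 0}, {"translation": [0, -74, 0], "turn": 0}]}}

```text
clock: 57.0
eef_pos: [546.4, -7.0, 89.5]
tcp_rot: [-3.139, -0.111, 0.001]
contact_force: [-2.4, -0.1, 5.5]
width: 21.6
grasp_force: 15.0
```

```bash
python3 -c "
from h import *
plan(547.9,-6.9,90,94.05)"
```

```text
t 57.0 pos [546.4  -7.   89.5] F [-2.4 -0.1  5.5] w 21.6 ang -85.9 q7 -1.93 tilt [-0.001  0.    -1.   ] => shift [ 1.5  0.  -0.5] turn 0.0
```

Now in the middle detent. I'll release, rise, back off and look.

Call:
{"op": "jog_arm", "data": {"targets": [{"translation": [0, 0, 0], "turn": 0}, {"translation": [0, 0, 0], "turn": 0}, {"translation": [0, 0, 0], "turn": 0}, {"translation": [0, 0, 0], "turn": 0}, {"translation": [0, 0, -15], "turn": 0}, {"translation": [0, 0, -50], "turn": 0}, {"translation": [-15, 0, -90], "turn": 0}, {"translation": [-40, 0, -130], "turn": 0}, {"translation": [-60, 0, -170], "turn": 0}, {"translation": [-60, 0, -170], "turn": 0}, {"translation": [-60, 0, -170], "turn": 0}, {"translation": [-60, 0, -170], "turn": 0}], "claw": 60}}

```text
clock: 58.2
eef_pos: [486.7, -11.9, 259.0]
tcp_rot: [-3.14, -0.111, 0.001]
contact_force: [0.1, -0.1, -0.0]
width: 59.7
grasp_force: 0.0
```

Run:
```python
from h import *
plan(500,0,260)
c=cam("wrist"); p,d=r.capture("wrist"); C=cloud("wrist",d,c).reshape(-1,3)
H=C[(C[:,2]>122)&(C[:,2]<132)&(abs(C[:,0]-548)<40)&(abs(C[:,1]+7)<50)]
print("handle",cv2.minEnclosingCircle(H[:,:2].astype(np.float32)),H.mean(0).round(1))
q,ds=r.capture("scene"); cs=cam("scene"); S=cloud("scene",ds,cs).reshape(-1,3)
for nm,z in(("knob",162),("wtop",128)):
    K=S[(abs(S[:,2]-z)<3)&(abs(S[:,0]-661)<60)&(abs(S[:,1])<60)]
    if len(K)>5: print(nm,cv2.minEnclosingCircle(K[:,:2].astype(np.float32)),len(K))
save("w8",np.hstack([cv2.resize(p[0:200,100:400],(400,267)),cv2.resize(q[110:250,190:400],(400,267))]))
```

```text
t 58.2 pos [486.7 -11.9 259. ] F [ 0.1 -0.1 -0. ] w 59.7 ang -86.0 q7 -1.73 tilt [-0.001 -0.    -1.   ] => shift [ 14.1 -11.   -1.1] turn 0
handle ((546.7792358398438, -6.370822906494141), 10.7289400100708) [547.   -6.4 124.9]
knob ((663.1127319335938, 1.3235888481140137), 12.275707244873047) 32
wtop ((664.18359375, -0.6986982226371765), 33.30264663696289) 147
```

View pics/w8.png

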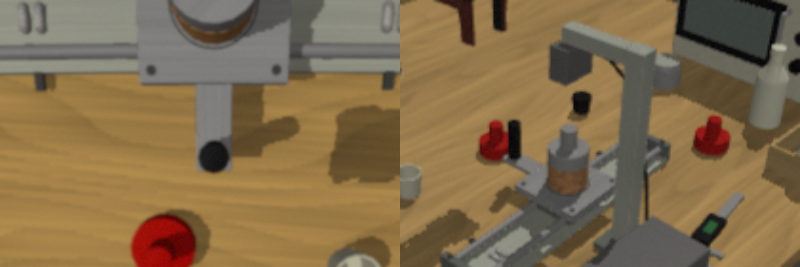

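The handle has moved 160.2 mm from the loading detent. The picture shows the stack with the weight upright under the laser, at (567,170) in the right half, and the robot clear of everything. I'll hand in.

```bash
python3 -c "
from workcell import r
print(r.job_done())"
```

```text
the job is handed in; nothing more can be done
None
```

The job is handed in, with no verdict returned: all three cork discs are stacked on the plate with the steel weight on top, each measured within about 2 mm of centre, and the carriage rests in the middle detent under the laser.

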